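# Pin and lock the injector clamp

## Task

Fit the loose front jaw onto the injector clamp, its knuckle on top of the fixed jaw's knuckle, and push the orange-headed hinge pin fully home through both. Then press the red release bar in the lever's grip and swing the lever down until it lies level and locks the jaw closed round the injector, with the release bar sprung out again. Leave the injector standing in its seat and the other things on the bench where they are.

Things in the scene. Friction and masses are not known exactly. Their poses are not given: they have to be found in the camera images.
- stand_seat (a point): Injector clamp, fixed: steel plate (124 mm in x, 200 in y, 16 thick, top 75 mm above the bench) on columns, with the grey fixed jaw (30 mm high) bolted on its +x half. Point: plate top, nominal injector axis. x points from the open side for the loose jaw to the fixed jaw, y along the jaws to the hinge, z up. The jaws meet at x = 0; the lever is at the -y end.
- stand_hinge (a point): Centre of the top face of the fixed jaw's knuckle: 68 mm along +y from stand_seat and 15 mm above the plate; axes as stand_seat. The knuckle is a grey upright ring, 36 mm across, 15 mm high, with a vertical 16 mm bore; below it the plate has a 21 mm relief hole.
- jaw_grip (a point): Centre of the black handle (16 mm in y, 30 in x, 45 high) on top of the loose aluminium jaw, 52.5 mm above the jaw's underside. Jaw: 0.55 kg, 178 mm long in y, 30 mm high, starts flat on the bench; y points to its knuckle, z up, its pocket opens to +x. Closed on the clamp its axes agree with stand_seat's and this point is at (-44, -5, 52.5) mm in that frame.
- jaw_hole (a point): Centre of the top face of the loose jaw's knuckle: a ring 36 mm across with a vertical 16 mm bore, forming the top 14.5 mm of the jaw's height, open below so that it sits over the fixed knuckle. It lies 44 mm along +x, 73 mm along +y and 22.5 mm below jaw_grip. Axes as the jaw's.
- pin_grip (a point): Hinge pin, 0.12 kg, upright in a rack hole: centre of its orange round head (18 mm across, 40 high). 25 mm below is the underside of its collar (26 mm across, 5 thick), which comes to rest on the loose knuckle; then a 14 mm shank 40 mm long, the last 10 mm tapering to 6 mm, which draws knuckles a few mm off into line. z up. Home, this point is 40 mm above stand_hinge.
- pin: The same hinge pin; the origin is the centre of the collar's underside, z up.
- jaw: The loose jaw; origin on its underside, at the point that comes to stand_seat when closed. In its frame (mm): main part x -60 to -1, y -60 to 46; at the -y end a lug to y = -92, only x -28 to -1; knuckle at (0, 68). Its 30 mm wide pocket at the origin leaves 2 mm beside the injector.
- rack: Blue plastic block fixed on the bench, 60 mm along x, 170 mm along y, 46 mm high, origin at the centre of its underside. Three holes in a row along y, at -55, 0 and +55 mm, hold the pin and two adapters in any order; the holes are 44 mm deep and loose.
- adapter_a: Brass nozzle adapter standing in the rack, 24 mm across, 42 mm above the rack; origin at the rack's top. To be left alone.
- adapter_b: Dark steel nozzle adapter standing in the rack, same size; origin at the rack's top. To be left alone.
- injector: The injector, 124 mm long, standing loose in the clamp plate: 26 mm body and black 20 mm top reaching 84 mm above the plate, a brass side stub pointing about to the clamp's +x, its nozzle in the plate's hole. The origin is on its axis at the plate's top, z up.
- lever_pivot (a point): Pivot of the locking lever: 28 mm along +x, -74 mm along y and 44 mm above stand_seat; axes as stand_seat. The lever turns about y. 65 mm along the lever a nose stands out on its underside, 36 mm deep (thrown back, it points to -x, up to the jaws' meeting plane); it comes down in front of the loose jaw's lug and draws in a jaw standing up to about 8 mm open.
- lever_grip (a point): Middle of the lever's black grip (56 mm long, 18 wide in y, 20 thick), 105 mm from the pivot; the lever ends 134 mm from it. With the lever level it is 105 mm along -x from the pivot, axes as stand_seat; at 1.57 rad it is straight above the pivot. The red release bar (40 mm long, 12 wide, centred here) stands 7 mm proud of the grip's -y side.
- lever (a joint): Lever angle, rad: 0 = level and down (end stop); starts thrown back past upright, 1.75 to 1.9. It stays where it is left (friction 0.25 N m). Below 1.70 it is blocked unless the release bar is pressed; never force it; with the bar pressed it swings freely. Within 0.13 of level the bar, let go, springs out and locks it.
- release (a joint): Travel of the red release bar, m: 0 = sprung out, 0.007 = pressed in flush with the grip. It moves along the lever's +y; it takes 3 N to start and 6.5 N to press right in. Pinching the grip across its width presses it.
- wrench_a: Steel wrench 180 mm long lying on the bench in front of the clamp. To be left alone.
- wrench_b: Steel wrench 160 mm long lying on the right of the bench. To be left alone.
- fluid: White bottle with a blue cap, 64 mm across, 150 mm high. To be left alone.
- beaker: Glass beaker, 72 mm across, 90 mm high. To be left alone.
- union: Pipe union, dark steel and brass, 34 mm across, 52 mm high, standing on the bench. To be left alone.
Mind the look-alikes: they are no part of the job. What is shaped like the pin but blue or purple is not meant.

How it is judged:
On the way, in this order (a step that is already met when the one before it is completed fails the run):
1. the loose jaw sits flat on the clamp plate with its knuckle over the fixed knuckle and the pin is fully home through both (z of pin_grip in the frame of stand_hinge between 0.035 and 0.044 m and horizontal distance between pin_grip and stand_hinge below 0.007 m and angle between the z axis of pin_grip and the z axis of stand_hinge, either way round below 0.12 rad and horizontal distance between jaw_hole and stand_hinge below 0.005 m and z of jaw_hole in the frame of stand_hinge between 0.012 and 0.0185 m and angle between the z axis of jaw_hole and the z axis of stand_hinge, either way round below 0.05 rad), for 0.2 s.
2. the lever is level and locked (release bar out) with the jaw closed round the injector (all of step 1 and value of joint lever below 0.14 rad and value of joint release below 0.002 m and angle between the y axis of jaw_hole and the y axis of stand_hinge, either way round below 0.07 rad and angle between injector's own z axis and vertical below 0.1 rad and distance between injector and stand_seat below 0.008 m), for 0.2 s.
At the end, for the whole second after the job is handed in: Pin home through both knuckles (depth within 4 mm, axis 7 mm, 0.12 rad), jaw flat on the plate, its knuckle within 5 mm of the fixed one and closed within 0.07 rad; lever within 0.14 rad of level, release bar out (under 2 mm); injector within 8 mm and 0.1 rad of its seat; all at rest (all of step 2 and linear speed of each of jaw, pin below 0.02 m/s); the robot touches nothing.
It fails at once if the lever is forced past its catch without the release bar pressed (value of joint lever between 0.35 and 1.45 rad and value of joint release below 0.003 m).
It fails at once if the injector is tipped by more than 0.25 rad or pulled 25 mm from its seat (angle between injector's own z axis and vertical above 0.25 rad or distance between injector and stand_seat above 0.025 m).
It fails at once if a bystander is moved by more than 30 mm (distance of any of adapter_a, adapter_b, wrench_a, wrench_b, fluid, beaker, union from where it was at the start of the episode above 0.03 m).
It fails at once if an adapter, the bottle, the beaker or the union is tipped over (angle between any of adapter_a, adapter_b, fluid, beaker, union's own z axis and vertical above 0.5 rad).
It also fails if it takes over 70 s, if anything falls off the work surface, if the arm or the gripper's body presses on something with over 40 N, if the wrist force passes 120 N, or if a joint passes its speed limit or range.

## Robot

A 6-joint arm with a two-finger parallel gripper is mounted at the origin on the work surface. World frame = base frame: x ahead of the robot, y to its left, z up, the work surface at z = 0. Lengths are in m, angles in rad, forces in N, time in s.
With the tool pointing down it reaches from about 0.225 to 0.875 m from the base axis. Payload 3.4 kg.
Tool frame: the origin (TCP) lies between the finger pads; the fingertips stand 19 mm ahead of it and the grasp point (between the pads) is the TCP (manip.tip_reach is the distance from the TCP to the fingertips, in m); z points along the fingers, x is the direction in which the jaws open and shut, and the axes are right-handed (so a half turn about z gives the same grasp; the last joint's range is limited). The gripper opens to 85 mm and grips with 20 to 120 N. Pads are 22 mm wide; open, the fingers measure 114 mm over their backs; the gripper's body (76 mm by 85 mm) begins 54 mm behind the grasp point. The pads swing forward as they close: fully open they stand 13 mm farther back than shut.
Start: joints at [-1.449, 0.276, 1.505, -0, 1.361, -0.121], TCP at [0.138, -0.558, 0.25] pointing down, gripper open.
Joint ranges: [-2.89, 2.89], [-0.75, 2.08], [0.22, 2.7], [-1.18, 4.32], [0.11, 2.71], [-2.7, 2.7]. Speed limits (rad/s): [2.57, 2.57, 3.14, 3.14, 3.14, 3.14].

## Interface

Orientations are given as a unit quaternion [w, x, y, z].
In Python, from rig import manip gives the robot as it stands.
- The arm moves only by the tool send_rows, never from a script. Its arguments are lists of equal length, an entry for each row: "delta_pos": the shift along the tool's x, y, z normalised to -1 to 1, where 1 is 40 cm, a list of three; "angular": the turn, a rotation vector about the tool's x, y, z normalised to -1 to 1, where 1 is 0.08 rad, a list of three. A call has 1 to 5 rows; each row shifts and turns the commanded pose from where the row before left it, along the tool's axes as they then stand; what a row does not reach is not made up. A row lasts 1/12 s, in which the tool goes at most 41.7 mm and 7.16 degrees, less where a joint would pass 70% of its speed; a pose out of reach is approached as far as the arm can. A call with a number of a shift or a turn outside -1 to 1 is refused whole. A call with a gripper value outside its range is refused whole. "hand" is the finger opening in mm, from 0 to 85.4, set as the call begins (left out, the last holds). The fingers move at their own pace and stop on an object; "squeeze" is the grip in N (left out, the last holds). Time passes only in rows, so rows that do not move let the fingers close. It gives the time, the measured TCP pose, the force and the opening at its end, in the units of the state.
- manip.get_state(): the state, without advancing time (a new reading comes with each control period).
- manip.get_image(name): name is "scene" or "top" or "wrist"; returns the picture (420x560x3 uint8, blue, green, red); there is no depth.
- manip.calibration(name): a dict with "fx", "fy", "cx", "cy" (pixels), "camera_from_world" (4x4, takes a point from world to camera coordinates). Camera axes: x right, y up, looking along -z (the intrinsics and any distortion apply to the point x, -y, -z); pixel columns grow to the right and rows downward; lengths in m; the calibration is good to about 2 mm. A picture is of the moment at which its call begins: read the wrist's pose just before it. calibration takes no time and is no camera call; for the wrist camera it gives the pose at the moment of the call.
- manip.sign_off(): hands the job in, once; it reports no verdict.
The state is a dict: "clock": time; "qpos": joint angles; "qd": joint speeds; "effort": joint torques, N m; "position": TCP position; "ee_rot": TCP orientation; "contact_force": force on the tool from outside, world axes, zero at the start; "moment": the same for the moment, N m; "width": finger opening in m.
Only numpy, scipy, OpenCV 4.12 (cv2) and the standard library are available. Lean on these libraries where they do the work, as an engineer would, in place of code of your own. Each camera call takes 0.05 s, during which the arm holds its last target.

## Working session

There is one attempt and no reset: what is moved stays moved. The work goes in short steps, Python scripts to look and compute and a tool call to move; the robot and the scene stay as the last step left them, time stands still between calls to the robot, and variables do not carry over. Pictures are saved under pics/ and viewed, and the job is handed in when it is done.

Besides the shell and the picture viewer there is one more tool, called after ">>>" in YAML: its name, and indented under it one key for each argument. send_rows: Moves the arm, as the interface text tells. Scaled input: -1 to 1 covers 40 cm each way for a shift and 0.08 rad each way for a turn. Its arguments: {"type":"object","properties":{"delta_pos":{"type":"array","items":{"type":"array","items":{"type":"number"}}},"angular":{"type":"array","items":{"type":"array","items":{"type":"number"}}},"hand":{"type":"number"},"squeeze":{"type":"number"}},"required":["delta_pos","angular"]}

```bash
ls; mkdir -p pics
python3 - <<'E'
from rig import manip
import cv2
s=manip.get_state();print(s)
for n in ["scene","top","wrist"]:
    c=manip.calibration(n);print(n,c)
    im=manip.get_image(n);cv2.imwrite(f"pics/{n}0.png",im)
E
```

```text
pics
{'clock': 0.0, 'qpos': array([-1.44901147e+00,  2.76614471e-01,  1.50616548e+00, -1.42942147e-05,
        1.36072869e+00, -1.21022535e-01]), 'qd': array([-0.00030136,  0.00039888, -0.00014221,  0.00053561,  0.00036812,
        0.00092313]), 'effort': array([-1.64151159e-03, -4.16775727e+01, -2.45807558e+01, -1.87145524e-04,
        1.11033334e-02,  2.24290687e-06]), 'position': array([ 0.13816051, -0.55762087,  0.24941571]), 'ee_rot': array([-6.72204736e-04,  7.87537422e-01, -6.16266088e-01, -6.82604454e-04]), 'contact_force': array([ 0.02927356, -0.24700371, -0.12738854]), 'moment': array([-0.02911849,  0.01730119,  0.01354636]), 'width': 0.08559116942971551}
scene {'fx': 518.2601299317374, 'fy': 518.2601299317374, 'cx': 278.19790266787237, 'cy': 219.86536176085616, 'camera_from_world': array([[ 0.63191204,  0.77498733, -0.00904508, -0.31901549],
       [-0.5326774 ,  0.44275454,  0.72126501,  0.24536402],
       [ 0.56297599, -0.45095793,  0.69260016, -1.61596779],
       [ 0.        ,  0.        ,  0.        ,  1.        ]])}
top {'fx': 386.7182099545997, 'fy': 386.7182099545997, 'cx': 284.9788099469279, 'cy': 214.58499736959777, 'camera_from_world': array([[ 2.18515857e-02, -9.99759429e-01,  1.89509125e-03,
        -3.61771345e-02],
       [ 9.91104759e-01,  2.19112464e-02,  1.31267874e-01,
        -5.52740096e-01],
       [-1.31277819e-01, -9.90177254e-04,  9.91345123e-01,
        -1.05777897e+00],
       [ 0.00000000e+00,  0.00000000e+00,  0.00000000e+00,
         1.00000000e+00]])}
wrist {'fx': 352.3800597109432, 'fy': 352.3800597109432, 'cx': 276.28326097661096, 'cy': 201.74277722809074, 'camera_from_world': array([[ 0.24001683, -0.97076496, -0.00270478, -0.57325656],
       [ 0.91952923,  0.22824053, -0.31995666,  0.04165593],
       [ 0.31122005,  0.07430786,  0.94742832, -0.38129922],
       [ 0.        ,  0.        ,  0.        ,  1.        ]])}
```

View pics/scene0.png

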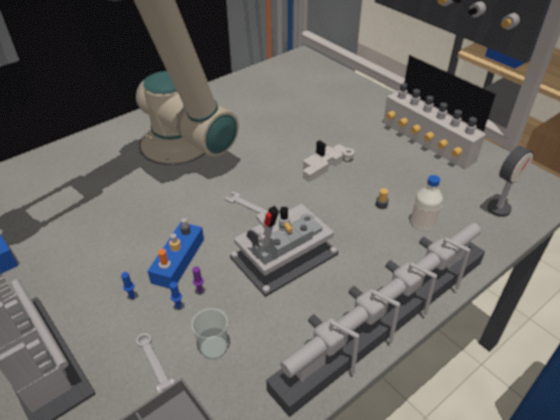

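View pics/top0.png

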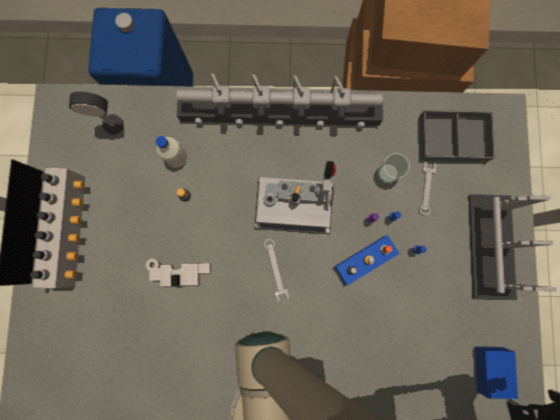

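View pics/wrist0.png

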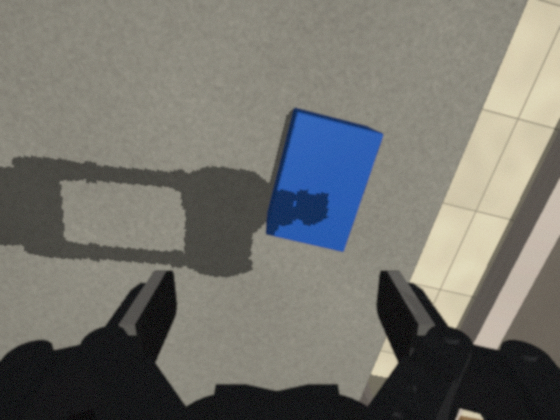

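```bash
cat > h.py <<'E'
from rig import manip
import cv2, numpy as np
from scipy.spatial.transform import Rotation as R
def rq(q): return R.from_quat([q[1],q[2],q[3],q[0]])
def ray(c,u,v):
    T=c["camera_from_world"];Rm=T[:3,:3];o=-Rm.T@T[:3,3]
    d=Rm.T@np.array([(u-c["cx"])/c["fx"],-(v-c["cy"])/c["fy"],-1]);return o,d
def onz(c,u,v,z):
    o,d=ray(c,u,v);return o+d*(z-o[2])/d[2]
def proj(c,p):
    q=c["camera_from_world"]@np.append(p,1);return np.array([c["cx"]+c["fx"]*q[0]/-q[2],c["cy"]+c["fy"]*q[1]/q[2]])
def tri(obs):
    A=np.zeros((3,3));b=np.zeros(3)
    for c,u,v in obs:
        o,d=ray(c,u,v);d=d/np.linalg.norm(d);P=np.eye(3)-np.outer(d,d);A+=P;b+=P@o
    x=np.linalg.solve(A,b);return x,[np.round(proj(c,x)-[u,v],1) for c,u,v in obs]
def crop(im,x0,y0,x1,y1,k,fn):
    cv2.imwrite(fn,cv2.resize(im[y0:y1,x0:x1],None,fx=k,fy=k,interpolation=cv2.INTER_CUBIC))
def frame(p,yaw):
    T=np.eye(4);T[:3,:3]=R.from_euler('z',yaw).as_matrix();T[:3,3]=p;return T
def tr(T,p): return T[:3,:3]@np.array(p)+T[:3,3]
E
python3 - <<'E'
from h import *
t=cv2.imread("pics/top0.png");s=cv2.imread("pics/scene0.png")
crop(t,240,150,350,240,7,"pics/t_cl.png")
crop(t,135,245,225,300,8,"pics/t_jaw.png")
crop(t,325,195,435,290,7,"pics/t_rack.png")
crop(s,220,190,350,295,6,"pics/s_cl.png")
crop(s,110,210,220,310,6,"pics/s_rack.png")
crop(s,290,130,370,190,8,"pics/s_jaw.png")
E
```

```text
(no output)
```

View pics/t_cl.png

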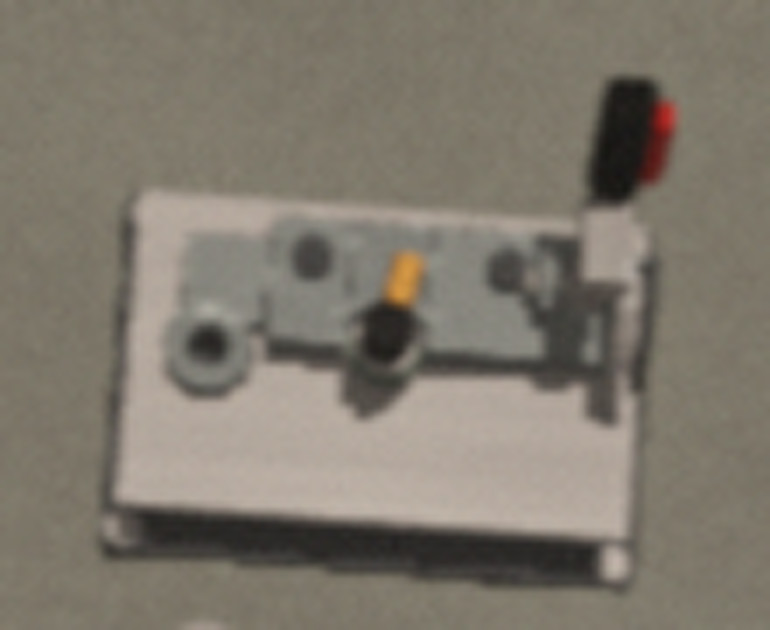

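View pics/t_jaw.png

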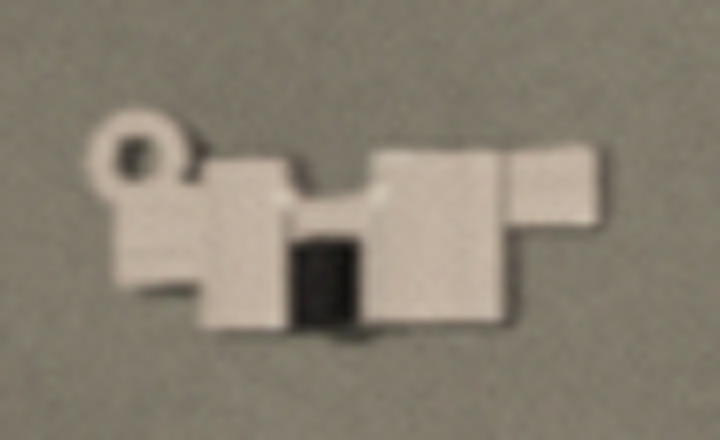

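View pics/t_rack.png

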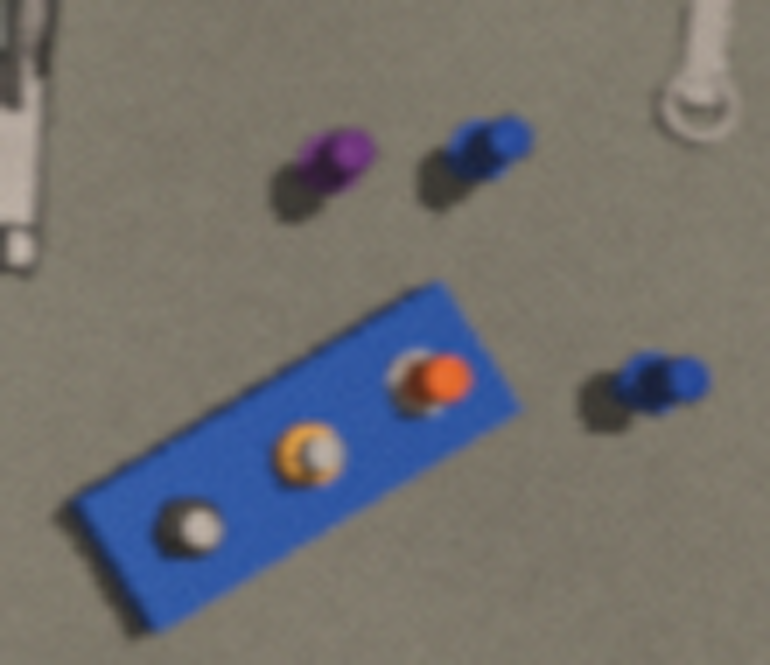

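View pics/s_cl.png

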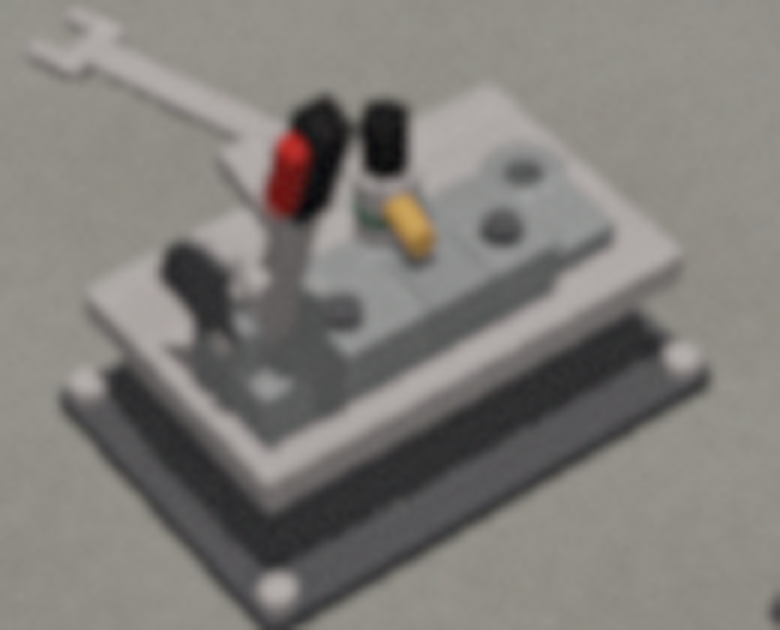

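View pics/s_rack.png

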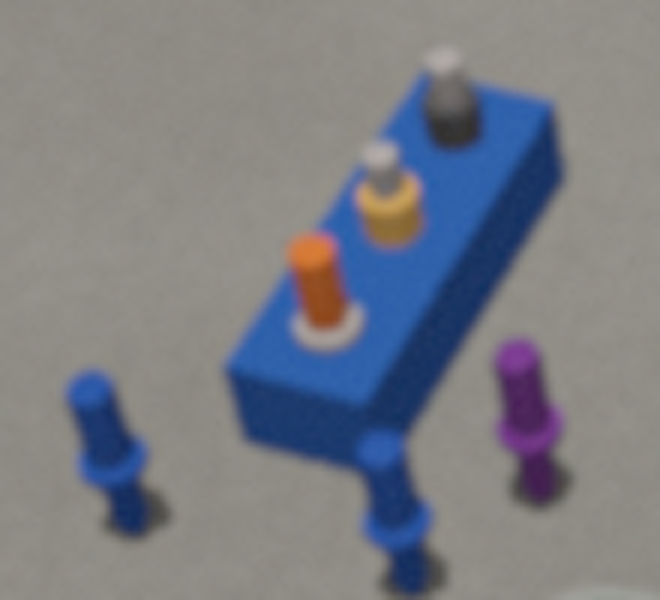

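View pics/s_jaw.png

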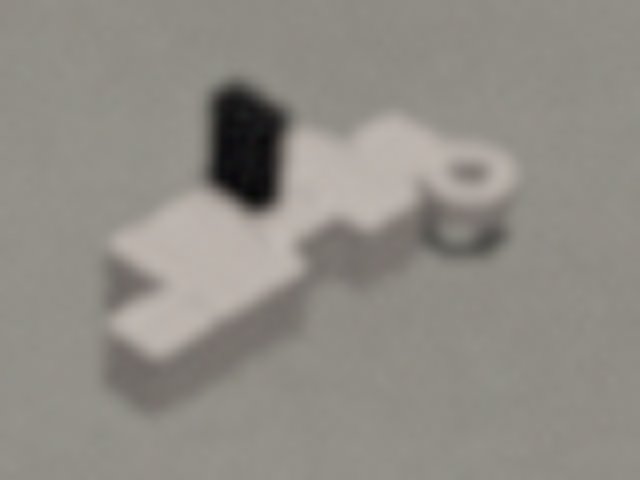

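```bash
cat > fit.py <<'E'
from h import *
from scipy.optimize import least_squares
ct=manip.calibration("top");cs=manip.calibration("scene")
def P(x0,y0,k,u,v): return ((u+.5)/k-.5+x0,(v+.5)/k-.5+y0)
def fit(obs,g):
    # obs: (cam,uv,local)
    def f(q):
        T=frame(list(q[:2])+[g[2]],q[2]);return np.concatenate([proj(c,tr(T,l))-uv for c,uv,l in obs])
    r=least_squares(f,[g[0],g[1],g[3]],loss='soft_l1');return r.x,r.fun.reshape(-1,2).round(1)
J=lambda u,v:P(135,245,8,u,v); JS=lambda u,v:P(290,130,8,u,v)
obs=[(ct,J(137,157),(0,.068,.03)),(ct,J(200,328),(-.06,.046,.03)),(ct,J(598,147),(-.001,-.092,.03)),(ct,J(598,225),(-.028,-.092,.03)),(ct,J(505,320),(-.06,-.06,.03)),
(cs,JS(468,172),(0,.068,.03)),(cs,JS(155,358),(-.001,-.092,.03)),(cs,JS(108,322),(-.028,-.092,.03))]
q,r=fit(obs,(.4,.2,0,0));print("jaw",q,r.tolist())
T=frame([q[0],q[1],0],q[2]);print("jaw_grip",tr(T,[-.044,-.005,.0525]),proj(ct,tr(T,[-.044,-.005,.0525])),proj(cs,tr(T,[-.044,-.005,.0525])))
C=lambda u,v:P(240,150,7,u,v);CS=lambda u,v:P(220,190,6,u,v)
obs=[(ct,C(207,343),(0,.068,.015)),(cs,CS(523,170),(0,.068,.015)),(ct,C(388,330),(0,0,.084)),(cs,CS(385,108),(0,0,.084)),
(ct,C(140,192),(.062,.1,0)),(ct,C(655,225),(.062,-.1,0)),(ct,C(115,500),(-.062,.1,0)),(ct,C(632,538),(-.062,-.1,0))]
q,r=fit(obs,(.55,0,.075,0));print("clamp",q,r.tolist())
K=lambda u,v:P(325,195,7,u,v);KS=lambda u,v:P(110,210,6,u,v)
print("pin top", tri([(ct,*K(447,378)),(cs,*KS(313,250))]), onz(ct,*K(447,378),.091))
print("lever grip end mid?", tri([(ct,*C(632,90)),(cs,*CS(322,105))]))
E
python3 fit.py
```

```text
jaw [0.41013527 0.2771328  0.05229639] [[0.2, -0.2], [-0.0, -0.0], [-0.1, -0.3], [-0.1, -0.3], [0.1, -0.2], [-0.0, -0.4], [0.0, -0.5], [-0.8, -0.4]]
jaw_grip [0.36645679 0.26983964 0.0525    ] [175.70921798 279.42480019] [320.21389822 147.93230347]
clamp [ 0.58531407 -0.04875866 -0.05090661] [[0.2, 0.1], [-0.3, -0.2], [0.1, -0.8], [-0.3, 0.3], [0.2, -0.3], [-1.2, 0.2], [0.1, 0.2], [-0.5, 0.1]]
pin top (array([ 0.46171626, -0.3009581 ,  0.08827169]), [array([-0.3, -0.2]), array([-0.4, -0. ])]) [ 0.46116277 -0.30094587  0.091     ]
lever grip end mid? (array([ 0.64847941, -0.12586779,  0.25099148]), [array([0.2, 0.2]), array([ 0.4, -0. ])])
```

```bash
cat > plan.py <<'E'
from h import *
def down(yaw): # tool pointing down, x axis at yaw
    c,s=np.cos(yaw),np.sin(yaw);return np.array([[c,s,0],[s,-c,0],[0,0,-1.]])
def plan(wps,start=None,dig=4):
    """wps: list of (pos, Rmat, nrows) ; prints rows per call"""
    s=manip.get_state()
    p=np.array(s["position"]);Rm=rq(s["ee_rot"]).as_matrix()
    if start is not None:p,Rm=start
    D=[];A=[]
    for tp,tR,n in wps:
        tp=np.array(tp,float);p0=p.copy();R0=Rm.copy()
        rv=R.from_matrix(R0.T@tR).as_rotvec()
        for i in range(n):
            np_=p0+(tp-p0)*(i+1)/n; nR=R0@R.from_rotvec(rv*(i+1)/n).as_matrix()
            d=np.round(Rm.T@(np_-p)/.4,dig);a=np.round(R.from_matrix(Rm.T@nR).as_rotvec()/.08,2)
            D.append((d+0.).tolist());A.append((a+0.).tolist())
            p=p+Rm@d*.4;Rm=Rm@R.from_rotvec(a*.08).as_matrix()
    for i in range(0,len(D),5): print("delta",D[i:i+5],"\n  ang",A[i:i+5])
    print("end",p.round(4),"max",np.abs(D).max().round(3),np.abs(A).max())
def st():
    s=manip.get_state();Rm=rq(s["ee_rot"]).as_matrix()
    print("t",round(s["clock"],2),"p",s["position"].round(4),"yaw",np.degrees(np.arctan2(Rm[1,0],Rm[0,0])).round(2),"zaxis",Rm[:,2].round(4),"F",s["contact_force"].round(1),"w",round(s["width"]*1e3,1),"q",s["qpos"].round(2))
JAWY=0.0523-np.pi/2
E
python3 - <<'E'
from plan import *
st()
plan([([.364,.26,.2],down(JAWY),24)])
E
```

```text
t 0.15 p [ 0.1382 -0.5578  0.2496] yaw -76.09 zaxis [-1.0e-04  1.4e-03 -1.0e+00] F [-0.7 -0.3  0.4] w 85.3 q [-1.45  0.28  1.51  0.    1.36 -0.12]
delta [[-0.077, -0.0433, 0.0053], [-0.0774, -0.0427, 0.0053], [-0.0777, -0.0421, 0.0053], [-0.078, -0.0414, 0.0052], [-0.0784, -0.0408, 0.0053]] 
  ang [[0.0, 0.0, 0.1], [0.0, 0.0, 0.1], [0.0, 0.0, 0.1], [0.0, 0.0, 0.1], [0.0, 0.0, 0.1]]
delta [[-0.0787, -0.0402, 0.0053], [-0.079, -0.0396, 0.0053], [-0.0793, -0.039, 0.0052], [-0.0796, -0.0383, 0.0052], [-0.0799, -0.0378, 0.0053]] 
  ang [[0.0, 0.0, 0.1], [0.0, 0.01, 0.09], [0.0, 0.0, 0.1], [0.0, 0.0, 0.1], [0.0, 0.0, 0.1]]
delta [[-0.0803, -0.037, 0.0052], [-0.0805, -0.0365, 0.0052], [-0.0808, -0.0358, 0.0052], [-0.081, -0.0351, 0.0052], [-0.0814, -0.0345, 0.0053]] 
  ang [[0.0, 0.0, 0.1], [0.0, 0.0, 0.1], [0.0, 0.0, 0.1], [0.0, 0.0, 0.1], [0.0, 0.0, 0.1]]
delta [[-0.0816, -0.0339, 0.0052], [-0.0819, -0.0331, 0.0052], [-0.0822, -0.0326, 0.0052], [-0.0824, -0.0318, 0.0053], [-0.0827, -0.0313, 0.0052]] 
  ang [[0.0, 0.0, 0.1], [0.0, 0.0, 0.1], [0.0, 0.0, 0.1], [0.0, 0.0, 0.09], [0.0, 0.01, 0.1]]
delta [[-0.0829, -0.0306, 0.0051], [-0.0831, -0.03, 0.0052], [-0.0834, -0.0293, 0.0051], [-0.0836, -0.0286, 0.0052]] 
  ang [[0.0, 0.0, 0.1], [0.0, 0.0, 0.1], [0.0, 0.0, 0.1], [0.0, 0.0, 0.1]]
end [0.364 0.26  0.2  ] max 0.084 0.1
```

Before the first reach, the look-alikes in the top picture are: orange head in the rack at (388,249), blue pins at (396,215) and (420,249), purple at (374,217), brass adapter at (377,260), dark adapter at (352,270). The rack crop shows the orange head with a pale collar at the rack's outer hole, so I choose that one. There is only one loose jaw, with its handle at (176,279).

>>> send_rows:
  delta_pos:
    - [-0.077,-0.043,0.005]
    - [-0.077,-0.043,0.005]
    - [-0.078,-0.042,0.005]
    - [-0.078,-0.041,0.005]
    - [-0.078,-0.041,0.005]
  angular:
    - [0,0,0.1]
    - [0,0,0.1]
    - [0,0,0.1]
    - [0,0,0.1]
    - [0,0,0.1]
  hand: 60

```text
clock: 0.57
position: [0.1852, -0.3862, 0.2398]
ee_rot: [-0.0, 0.775, -0.632, -0.0]
contact_force: [1.3, 0.8, -0.2]
width: 0.0595
```

>>> send_rows:
  delta_pos:
    - [-0.079,-0.04,0.005]
    - [-0.079,-0.04,0.005]
    - [-0.079,-0.039,0.005]
    - [-0.08,-0.038,0.005]
    - [-0.08,-0.038,0.005]
  angular:
    - [0,0,0.1]
    - [0,0,0.1]
    - [0,0,0.1]
    - [0,0,0.1]
    - [0,0,0.1]

```text
clock: 0.98
position: [0.2322, -0.2157, 0.2301]
ee_rot: [-0.0, 0.762, -0.648, 0.0]
contact_force: [0.6, 0.3, 0.3]
width: 0.0605
```

>>> send_rows:
  delta_pos:
    - [-0.08,-0.037,0.005]
    - [-0.08,-0.037,0.005]
    - [-0.081,-0.036,0.005]
    - [-0.081,-0.035,0.005]
    - [-0.081,-0.035,0.005]
  angular:
    - [0,0,0.1]
    - [0,0,0.1]
    - [0,0,0.1]
    - [0,0,0.1]
    - [0,0,0.1]

```text
clock: 1.4
position: [0.2797, -0.0458, 0.2203]
ee_rot: [-0.0, 0.749, -0.663, 0.0]
contact_force: [1.0, -0.9, -0.3]
width: 0.06
```

>>> send_rows:
  delta_pos:
    - [-0.082,-0.034,0.005]
    - [-0.082,-0.033,0.005]
    - [-0.082,-0.033,0.005]
    - [-0.082,-0.032,0.005]
    - [-0.083,-0.031,0.005]
  angular:
    - [0,0,0.1]
    - [0,0,0.1]
    - [0,0,0.1]
    - [0,0,0.1]
    - [0,0,0.1]

```text
clock: 1.82
position: [0.3271, 0.1249, 0.2102]
ee_rot: [-0.0, 0.736, -0.677, 0.0]
contact_force: [1.5, -0.4, 0.3]
width: 0.06
```

>>> send_rows:
  delta_pos:
    - [-0.083,-0.031,0.005]
    - [-0.083,-0.03,0.005]
    - [-0.083,-0.029,0.005]
    - [-0.084,-0.029,0.005]
  angular:
    - [0,0,0.1]
    - [0,0,0.1]
    - [0,0,0.1]
    - [0,0,0.1]

```text
clock: 2.15
position: [0.3651, 0.261, 0.202]
ee_rot: [0.0, 0.725, -0.689, 0.0]
contact_force: [0.7, -1.0, -1.0]
width: 0.06
```

Run:
```python
from plan import *
st()
im=manip.get_image("wrist");c=manip.calibration("wrist");cv2.imwrite("pics/w1.png",im)
np.save("cw1.npy",c["camera_from_world"])
T=frame([.4101,.2771,0],.0523)
for p in [(-.044,-.005,.075),(0,.068,.03),(-.001,-.092,.03)]: print(proj(c,tr(T,p)).round(0))
```

```text
t 2.15 p [0.3651 0.261  0.202 ] yaw -87.05 zaxis [-2.e-04 -5.e-04 -1.e+00] F [ 0.7 -1.  -1. ] w 60.0 q [ 0.47  0.12  1.84 -0.    1.19  1.99]
[275. 201.]
[188. 134.]
[380. 135.]
```

View pics/w1.png

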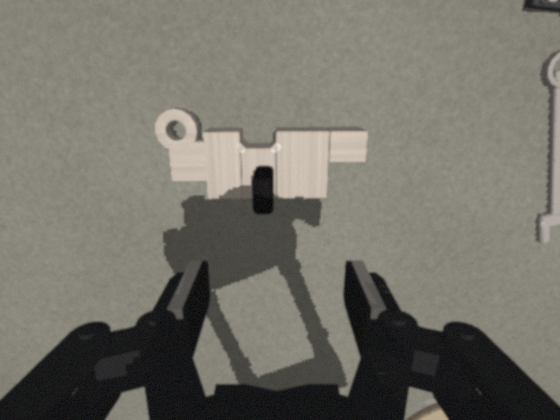

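Run:
```python
from plan import *
st()
c=manip.calibration("wrist");im=manip.get_image("wrist");st()
T=frame([.4101,.2771,0],.0523)
for p in [(-.044,-.005,.075),(0,.068,.03),(-.001,-.092,.03),(-.06,-.06,.03)]:
    u=proj(c,tr(T,p)); print(u.round(0)); cv2.circle(im,tuple(int(round(x)) for x in u),2,(0,0,255),-1)
crop(im,120,80,420,260,2.6,"pics/w2.png")
```

```text
t 2.2 p [0.3681 0.2671 0.2019] yaw -87.02 zaxis [ 0.0029  0.0071 -1.    ] F [2.5 5.9 0.5] w 60.0 q [0.47 0.13 1.83 0.01 1.18 1.99]
t 2.25 p [0.3669 0.2636 0.2018] yaw -86.84 zaxis [ 0.0012  0.0025 -1.    ] F [-1.5 -1.2 -0.1] w 59.9 q [0.47 0.12 1.83 0.   1.18 1.98]
[275. 201.]
[188. 134.]
[380. 135.]
[338. 202.]
```

View pics/w2.png

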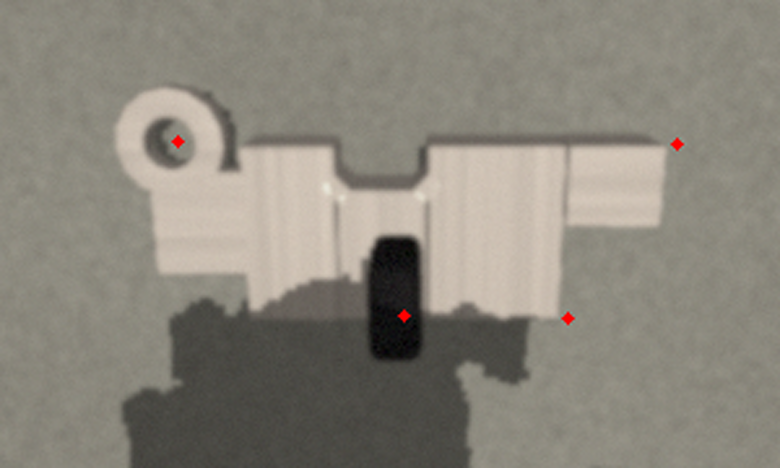

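>>> send_rows:
  delta_pos:
    - [0,0,0.05]
    - [0,0,0.05]
    - [0,0,0.03]
    - [0,0,0]
    - [0,0,0]
  angular:
    - [0,0,0]
    - [0,0,0]
    - [0,0,0]
    - [0,0,0]
    - [0,0,0]

```text
clock: 2.67
position: [0.3648, 0.2584, 0.1499]
ee_rot: [0.001, 0.725, -0.689, -0.0]
contact_force: [1.0, 1.2, -0.6]
width: 0.0602
```

Run:
```python
from plan import *
st()
c=manip.calibration("wrist");im=manip.get_image("wrist");st()
T=frame([.4101,.2771,0],.0523)
for p in [(-.044,-.005,.075),(0,.068,.03),(-.001,-.092,.03),(-.06,-.06,.03)]:
    u=proj(c,tr(T,p)); print(u.round(0)); cv2.circle(im,tuple(int(round(x)) for x in u),2,(0,0,255),-1)
crop(im,100,40,480,300,2,"pics/w3.png")
plan([([.3665,.2698,.12],down(JAWY),2),([.3665,.2698,.06],down(JAWY),3)])
```

```text
t 2.67 p [0.3648 0.2584 0.1499] yaw -87.11 zaxis [-0.0017 -0.0011 -1.    ] F [ 1.   1.2 -0.6] w 60.2 q [ 0.46  0.17  1.92 -0.    1.05  1.98]
t 2.72 p [0.3655 0.2588 0.1507] yaw -87.12 zaxis [ 2.e-04 -1.e-04 -1.e+00] F [-0.3 -0.2 -0.4] w 59.7 q [ 0.46  0.17  1.92 -0.    1.05  1.98]
[259. 222.]
[154. 138.]
[387. 139.]
[336. 219.]
delta [[-0.0137, -0.0019, 0.0383], [-0.0137, -0.0019, 0.0383], [0.0, 0.0, 0.05], [0.0, 0.0, 0.05], [0.0, 0.0001, 0.05]] 
  ang [[0.0, 0.0, -0.01], [0.0, 0.0, -0.01], [0.0, 0.0, 0.0], [0.0, 0.0, 0.0], [0.0, 0.0, 0.0]]
end [0.3665 0.2698 0.06  ] max 0.05 0.01
```

View pics/w3.png

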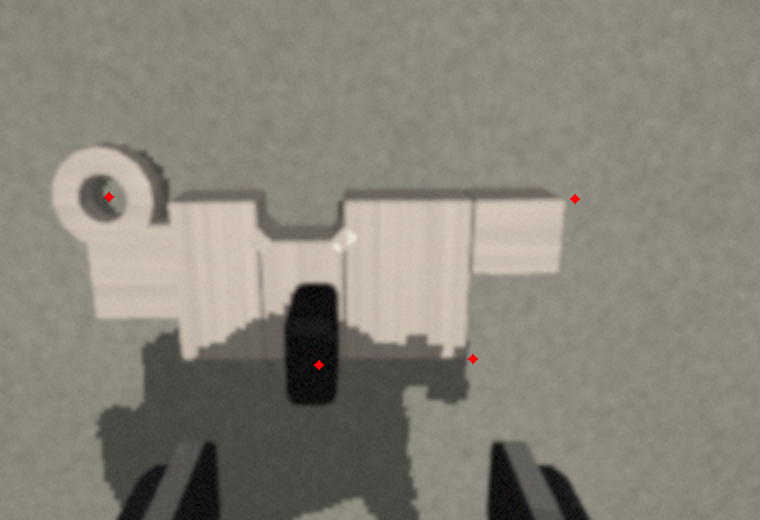

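>>> send_rows:
  delta_pos:
    - [-0.017,-0.002,0.038]
    - [-0.017,-0.002,0.038]
    - [0,0,0.05]
    - [0,0,0.05]
    - [0,0,0.05]
  angular:
    - [0,0,0]
    - [0,0,0]
    - [0,0,0]
    - [0,0,0]
    - [0,0,0]

```text
clock: 3.13
position: [0.3676, 0.2733, 0.0605]
ee_rot: [-0.002, 0.725, -0.689, 0.001]
contact_force: [-0.6, -0.1, 0.2]
width: 0.0595
```

>>> send_rows:
  delta_pos:
    - [0,0,0]
    - [0,0,0]
    - [0,0,0]
    - [0,0,0]
  angular:
    - [0,0,0]
    - [0,0,0]
    - [0,0,0]
    - [0,0,0]
  hand: 0
  squeeze: 60

```text
clock: 3.47
position: [0.3675, 0.2731, 0.0616]
ee_rot: [-0.001, 0.725, -0.689, 0.001]
contact_force: [-0.1, 0.3, -3.1]
width: 0.0154
```

Run:
```python
from plan import *
st()
c=manip.calibration("wrist");im=manip.get_image("wrist");st()
cv2.imwrite("pics/w4.png",im)
```

```text
t 3.47 p [0.3675 0.2731 0.0616] yaw -87.08 zaxis [ 3.e-03  9.e-04 -1.e+00] F [-0.1  0.3 -3.1] w 15.4 q [ 0.49  0.3   2.02 -0.    0.82  2.01]
t 3.52 p [0.3676 0.2731 0.0616] yaw -87.07 zaxis [ 0.0032  0.001  -1.    ] F [ 0.1 -1.5  4.8] w 14.9 q [ 0.49  0.3   2.02 -0.    0.82  2.01]
```

View pics/w4.png

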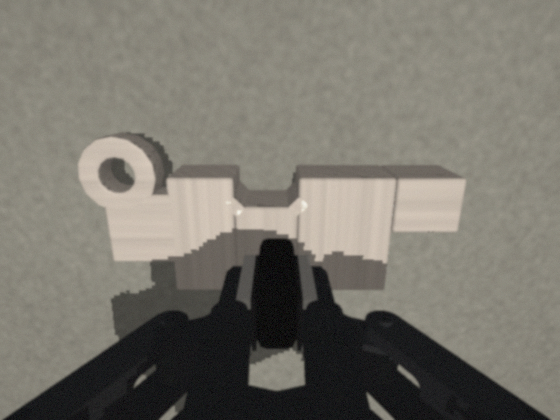

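```bash
cat > fitw.py <<'E'
from fit import *
E
python3 - <<'E'
from h import *
from plan import *
import io,contextlib
with contextlib.redirect_stdout(io.StringIO()):
    from fit import fit
c=manip.calibration("wrist");s=manip.get_state()
obs=[(c,(117,172),(0,.068,.03)),(c,(464,179),(-.001,-.092,.03)),(c,(459,231),(-.028,-.092,.03)),(c,(169,179),(-.001,.046,.03)),(c,(177,289),(-.06,.046,.03)),(c,(384,289),(-.06,-.06,.03))]
q,r=fit(obs,(.41,.277,0.0,.05));print(q,r.tolist())
T=frame([q[0],q[1],0],q[2]);g=tr(T,[-.044,-.005,.0525]);print(g)
p=s["position"];print("tcp-grip in jaw frame",T[:3,:3].T@(p-g))
print("tool yaw+90 - jaw yaw", np.arctan2(*rq(s["ee_rot"]).as_matrix()[[1,0],0])+np.pi/2-q[2])
E
```

```text
[0.41011831 0.28026688 0.04434231] [[-0.4, 1.4], [5.4, -1.1], [0.2, 1.6], [-3.6, -3.1], [-0.7, -0.1], [1.3, 1.3]]
[0.3663832  0.27332137 0.0525    ]
tcp-grip in jaw frame [ 0.00115746 -0.00024626  0.00905788]
tool yaw+90 - jaw yaw 0.0067283877534526845
```

```bash
cat >> plan.py <<'E'
CL=frame([.5853,-.0488,.075],-.0509)
CY=-.0509-np.pi/2
E
python3 - <<'E'
from plan import *
t=tr(CL,[-.093,-.002,.1]);print(t)
plan([([.3675,.2731,.12],down(JAWY),2),([.40,.19,.175],down(JAWY),3),(t,down(CY),7),(t,down(CY),3)])
E
```

```text
[ 0.49231869 -0.04606575  0.175     ]
delta [[0.0, -0.0002, -0.0731], [0.0, 0.0, -0.073], [0.0706, -0.0234, -0.0458], [0.0706, -0.0234, -0.0459], [0.0705, -0.0234, -0.0458]] 
  ang [[-0.02, 0.01, -0.01], [-0.02, 0.0, -0.01], [0.0, 0.0, 0.0], [0.0, 0.0, 0.0], [0.0, 0.0, 0.0]]
delta [[0.0859, -0.0285, 0.0], [0.0855, -0.0297, 0.0], [0.0851, -0.031, 0.0], [0.0846, -0.0323, 0.0], [0.0841, -0.0335, 0.0]] 
  ang [[0.0, 0.0, 0.18], [0.0, 0.0, 0.19], [0.0, 0.0, 0.18], [0.0, 0.0, 0.19], [0.0, 0.0, 0.18]]
delta [[0.0836, -0.0348, 0.0], [0.0831, -0.036, 0.0], [0.0, 0.0, 0.0], [0.0, 0.0, 0.0], [0.0, 0.0, 0.0]] 
  ang [[0.0, 0.0, 0.19], [0.0, 0.0, 0.18], [0.0, 0.0, 0.0], [0.0, 0.0, 0.0], [0.0, 0.0, 0.0]]
end [ 0.4923 -0.0461  0.175 ] max 0.086 0.19
```

>>> send_rows:
  delta_pos:
    - [0,0,-0.05]
    - [0,0,-0.095]
    - [0.07,-0.023,-0.046]
    - [0.07,-0.023,-0.046]
    - [0.07,-0.023,-0.046]
  angular:
    - [0,0,0]
    - [0,0,0]
    - [0,0,0]
    - [0,0,0]
    - [0,0,0]

```text
clock: 3.93
position: [0.3975, 0.1896, 0.1744]
ee_rot: [-0.0, 0.726, -0.688, 0.0]
contact_force: [1.1, -0.4, -6.5]
width: 0.0152
```

>>> send_rows:
  delta_pos:
    - [0.086,-0.029,0]
    - [0.085,-0.03,0]
    - [0.085,-0.031,0]
    - [0.085,-0.032,0]
    - [0.084,-0.034,0]
  angular:
    - [0,0,0.18]
    - [0,0,0.19]
    - [0,0,0.18]
    - [0,0,0.19]
    - [0,0,0.18]

```text
clock: 4.35
position: [0.4636, 0.0201, 0.1732]
ee_rot: [-0.0, -0.699, 0.715, 0.0]
contact_force: [0.3, 0.4, -6.0]
width: 0.0152
```

>>> send_rows:
  delta_pos:
    - [0.084,-0.035,0]
    - [0.06,-0.026,0]
    - [0.023,-0.01,0]
    - [0,0,0]
    - [0,0,0]
  angular:
    - [0,0,0.19]
    - [0,0,0.18]
    - [0,0,0]
    - [0,0,0]
    - [0,0,0]

```text
clock: 4.77
position: [0.4894, -0.0457, 0.1727]
ee_rot: [-0.0, -0.688, 0.726, 0.001]
contact_force: [-0.5, -0.0, -5.7]
width: 0.015
```

Run:
```python
from plan import *
st()
c=manip.calibration("wrist");im=manip.get_image("wrist");st()
for p in [(0,.068,.015),(0,0,.084),(.062,.1,0),(.062,-.1,0)]:
    u=proj(c,tr(CL,p)); print(u.round(0)); cv2.circle(im,tuple(int(round(x)) for x in u),2,(0,0,255),-1)
cv2.imwrite("pics/w5.png",im)
```

```text
t 4.77 p [ 0.4894 -0.0457  0.1727] yaw -93.09 zaxis [-0.0019  0.0014 -1.    ] F [-0.5 -0.  -5.7] w 15.0 q [-0.24  0.21  1.8   0.    1.13  1.39]
t 4.82 p [ 0.4891 -0.045   0.1727] yaw -93.01 zaxis [-0.0021  0.0015 -1.    ] F [-0.3  0.4 -5.9] w 15.2 q [-0.23  0.21  1.8   0.    1.13  1.39]
[148.  56.]
[272.  42.]
[ 83. -69.]
[464. -71.]
```

View pics/w5.png

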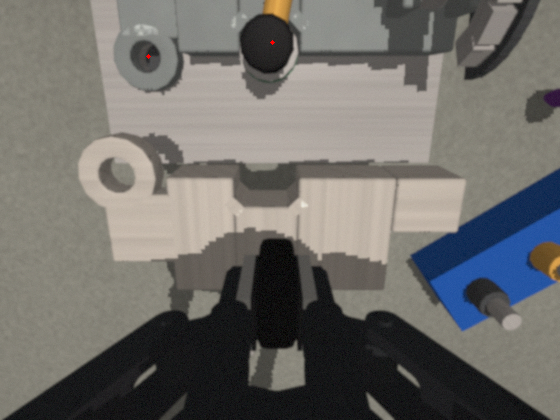

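Run:
```python
from plan import *
im=manip.get_image("wrist")
crop(im,100,0,480,120,2.1,"pics/w6.png")
```

```text
(no output)
```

View pics/w6.png

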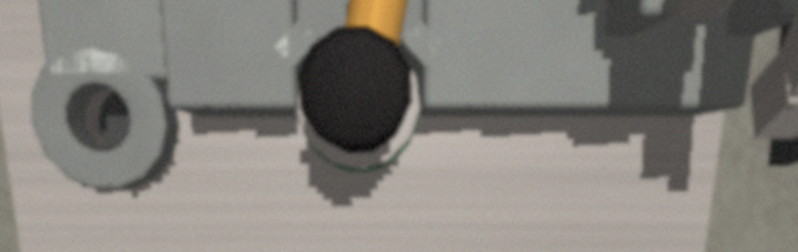

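Run:
```python
from plan import *
st()
c=manip.calibration("wrist");im=manip.get_image("wrist");s=manip.get_state();p=s["position"]
crop(im,60,110,260,300,4,"pics/w7.png")
h=onz(c,119,172,p[2]-.0316); f=onz(c,147,56,.090)
print("hole",h,"hinge",f,"CLhinge",tr(CL,[0,.068,.015]))
d=CL[:3,:3].T@(f-h);print("need shift clamp frame",d)
# nominal
L=CL[:3,:3].T@(h-p);print("hole rel tcp in clamp frame",L)
```

```text
t 4.87 p [ 0.4891 -0.0447  0.1728] yaw -92.96 zaxis [-0.0019  0.0013 -1.    ] F [-0.  -0.4 -5. ] w 15.2 q [-0.23  0.21  1.8   0.    1.13  1.39]
hole [0.53659358 0.02459247 0.1412918 ] hinge [0.58828261 0.02104667 0.09      ] CLhinge [0.58875971 0.01911193 0.09      ]
need shift clamp frame [ 0.05180249 -0.00091136 -0.0512918 ]
hole rel tcp in clamp frame [ 0.0437354   0.07151914 -0.0316    ]
```

View pics/w7.png

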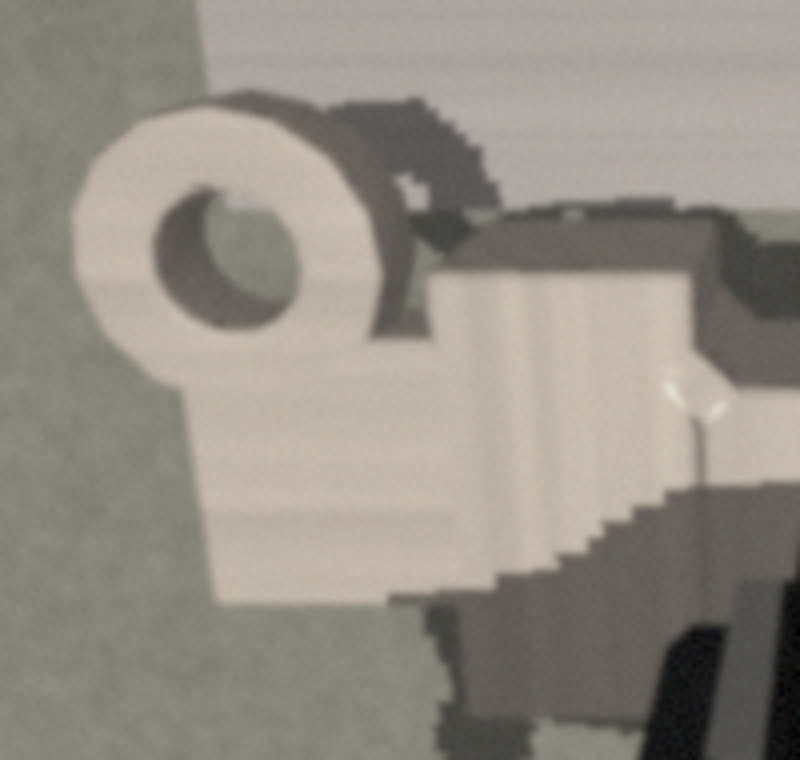

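```bash
sed -i 's/^CL=.*/CL=frame([.5883+.068*np.sin(-.0509),.0208-.068*np.cos(-.0509),.075],-.0509)/' plan.py
python3 - <<'E'
from plan import *
print(CL[:3,3])
def jt(dx,z,a):
    # tcp for jaw open angle a (negative=open), shifted dx
    H=frame([0,.068,0],a); q=tr(H,[-.0428,-.0729,0]); q[0]+=dx; p=tr(CL,q);p[2]=z;return p,down(CY+a)
print(jt(0,.1366,-.02)[0])
a=jt(-.03,.1727,-.02);b=jt(-.03,.140,-.02);cc=jt(0,.140,-.02)
plan([(*a,2),(*b,3),(*b,2),(*cc,4)])
E
```

```text
[ 0.58484029 -0.04711193  0.075     ]
[ 0.54044325 -0.04888487  0.1366    ]
delta [[0.0021, -0.0266, 0.0002], [0.0018, -0.0267, 0.0002], [0.0, 0.0, 0.0273], [0.0, 0.0, 0.0272], [0.0, 0.0, 0.0273]] 
  ang [[0.01, 0.01, 0.12], [0.01, 0.0, 0.13], [0.0, 0.0, 0.0], [0.0, 0.0, 0.0], [0.0, 0.0, 0.0]]
delta [[0.0, 0.0, 0.0], [0.0, 0.0, 0.0], [-0.0004, -0.0187, 0.0], [-0.0004, -0.0188, 0.0], [-0.0003, -0.0187, 0.0]] 
  ang [[0.0, 0.0, 0.0], [0.0, 0.0, 0.0], [0.0, 0.0, 0.0], [0.0, 0.0, 0.0], [0.0, 0.0, 0.0]]
delta [[-0.0004, -0.0188, 0.0]] 
  ang [[0.0, 0.0, 0.0]]
end [ 0.5404 -0.0489  0.14  ] max 0.027 0.13
```

>>> send_rows:
  delta_pos:
    - [0.002,-0.0265,0]
    - [0.002,-0.0265,0]
    - [0,0,0.027]
    - [0,0,0.027]
    - [0,0,0.027]
  angular:
    - [0,0,0.12]
    - [0,0,0.13]
    - [0,0,0]
    - [0,0,0]
    - [0,0,0]

```text
clock: 5.33
position: [0.5133, -0.0485, 0.1406]
ee_rot: [0.001, -0.681, 0.732, -0.001]
contact_force: [-1.0, 0.1, -5.5]
width: 0.0148
```

>>> send_rows:
  delta_pos:
    - [0,0,0]
    - [0,0,0]
    - [0,0,0]
  angular:
    - [0,0,0]
    - [0,0,0]
    - [0,0,0]

```text
clock: 5.58
position: [0.5126, -0.0487, 0.1412]
ee_rot: [0.0, -0.681, 0.732, -0.001]
contact_force: [0.6, 0.2, -4.8]
width: 0.0149
```

```bash
cat >> plan.py <<'E'
def jt(dx,z,a):
    H=frame([0,.068,0],a); q=tr(H,[-.0428,-.0729,0]); q[0]+=dx; p=tr(CL,q);p[2]=z;return p,down(CY+a)
E
python3 - <<'E'
from plan import *
st()
c=manip.calibration("wrist");im=manip.get_image("wrist")
cv2.imwrite("pics/w8.png",im)
h=tr(CL,[0,.068,.015]);print(proj(c,h))
plan([(*jt(0,.140,-.02),4)])
E
```

```text
t 5.58 p [ 0.5126 -0.0487  0.1412] yaw -94.13 zaxis [ 1.6e-03 -4.0e-04 -1.0e+00] F [ 0.6  0.2 -4.8] w 14.9 q [-0.23  0.27  1.8  -0.    1.06  1.41]
[121.8391484  108.35372256]
delta [[-0.0012, -0.0174, 0.0009], [-0.0012, -0.0173, 0.0009], [-0.0012, -0.0174, 0.0009], [-0.0012, -0.0174, 0.0009]] 
  ang [[-0.01, 0.0, 0.0], [0.0, 0.0, -0.01], [-0.01, 0.0, 0.0], [0.0, 0.0, -0.01]]
end [ 0.5404 -0.0489  0.14  ] max 0.017 0.01
```

View pics/w8.png

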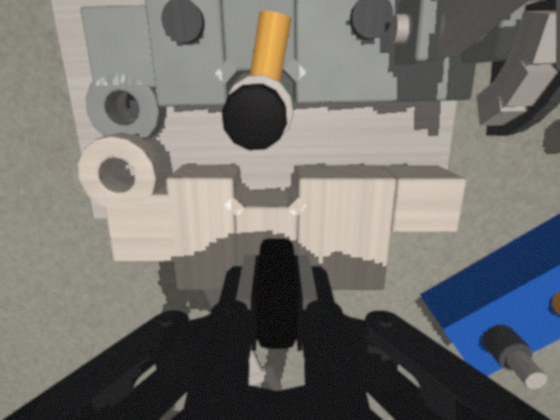

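>>> send_rows:
  delta_pos:
    - [-0.001,-0.017,0.001]
    - [-0.001,-0.017,0.001]
    - [-0.001,-0.017,0.001]
    - [-0.001,-0.012,0]
    - [0,0,0]
  angular:
    - [0,0,0]
    - [0,0,0]
    - [0,0,0]
    - [0,0,0]
    - [0,0,0]

```text
clock: 6.05
position: [0.5388, -0.0493, 0.1397]
ee_rot: [0.001, -0.681, 0.732, -0.001]
contact_force: [0.4, -0.3, -5.8]
width: 0.0154
```

Run:
```python
from plan import *
st()
c=manip.calibration("wrist");im=manip.get_image("wrist")
cv2.imwrite("pics/w9.png",im)
h=tr(CL,[0,.068,.015]);print(proj(c,h))
plan([(*jt(0,.140,-.02),2)])
```

```text
t 6.05 p [ 0.5388 -0.0493  0.1397] yaw -94.15 zaxis [ 2.3e-03 -5.0e-04 -1.0e+00] F [ 0.4 -0.3 -5.8] w 15.4 q [-0.22  0.31  1.75  0.    1.08  1.42]
[130.53918991 162.53169794]
delta [[-0.0006, -0.0035, -0.0006], [-0.0006, -0.0036, -0.0007]] 
  ang [[0.0, 0.0, -0.01], [-0.01, 0.0, -0.01]]
end [ 0.5405 -0.0489  0.14  ] max 0.004 0.01
```

View pics/w9.png

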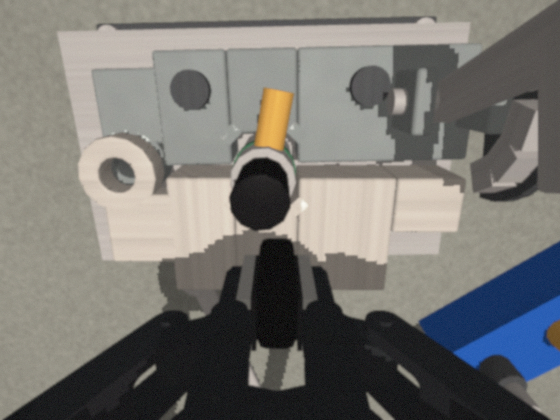

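Run:
```python
from plan import *
c=manip.calibration("wrist");im=cv2.imread("pics/w9.png")
print(proj(c,tr(CL,[0,.068,.033])))
crop(im,70,120,170,220,7,"pics/w10.png")
```

```text
[114.37898336 168.52555733]
```

View pics/w10.png

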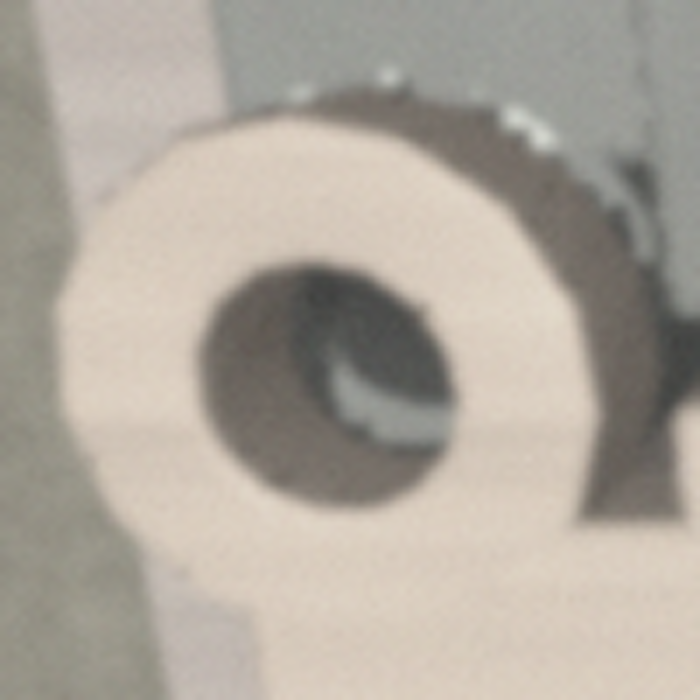

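>>> send_rows:
  delta_pos:
    - [-0.001,-0.004,0]
    - [-0.001,-0.004,0]
    - [0,0,0.004]
    - [0,0,0.004]
    - [0,0,0]
  angular:
    - [0,0,0]
    - [0,0,0]
    - [0,0,0]
    - [0,0,0]
    - [0,0,0]

```text
clock: 6.52
position: [0.5399, -0.0485, 0.1367]
ee_rot: [0.0, -0.681, 0.732, -0.0]
contact_force: [-0.6, -0.3, -1.4]
width: 0.0155
```

Run:
```python
from plan import *
st()
c=manip.calibration("wrist");im=manip.get_image("wrist")
print(proj(c,tr(CL,[0,.068,.0305])))
crop(im,70,120,170,220,7,"pics/w11.png")
```

```text
t 6.52 p [ 0.5399 -0.0485  0.1367] yaw -94.15 zaxis [ 5.e-04 -2.e-04 -1.e+00] F [-0.6 -0.3 -1.4] w 15.5 q [-0.22  0.32  1.75 -0.    1.08  1.43]
[116.6952352  173.66810567]
```

View pics/w11.png

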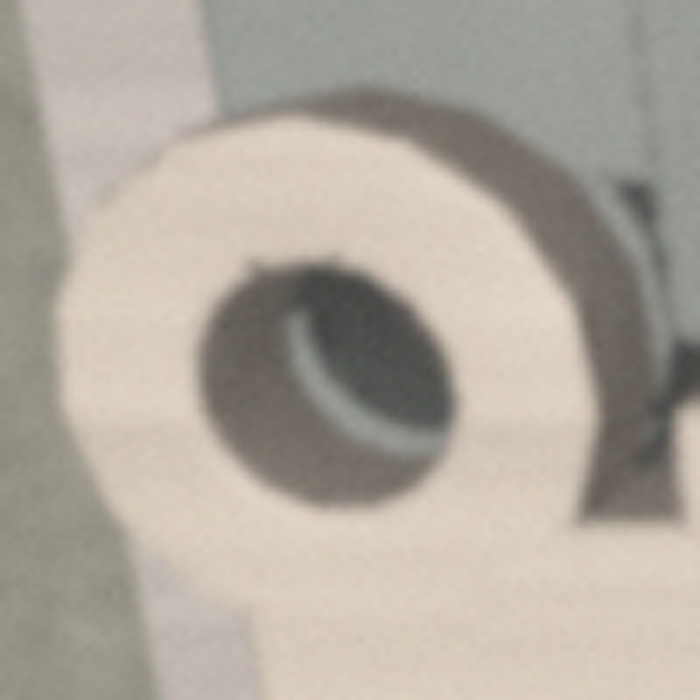

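>>> send_rows:
  delta_pos:
    - [0.001,-0.002,0]
    - [0,0,0.002]
    - [0,0,0]
  angular:
    - [0,0,0]
    - [0,0,0]
    - [0,0,0]

```text
clock: 6.82
position: [0.54, -0.0485, 0.1367]
ee_rot: [-0.0, -0.681, 0.732, 0.0]
contact_force: [-4.2, 2.5, 6.5]
width: 0.0154
```

>>> send_rows:
  delta_pos:
    - [0,0,0]
    - [0,0,0]
    - [0,0,0]
  angular:
    - [0,0,0]
    - [0,0,0]
    - [0,0,0]
  hand: 50

```text
clock: 7.07
position: [0.5415, -0.0493, 0.1358]
ee_rot: [0.0, -0.681, 0.732, -0.001]
contact_force: [0.1, 0.1, 0.1]
width: 0.0495
```

>>> send_rows:
  delta_pos:
    - [0,0,-0.05]
    - [0,0.02,-0.08]
    - [0,0.03,-0.08]
    - [0,0.02,0]
    - [0,0,0]
  angular:
    - [0,0,0]
    - [0,0,0]
    - [0,0,0]
    - [0,0,0]
    - [0,0,0]

```text
clock: 7.48
position: [0.5127, -0.0471, 0.2215]
ee_rot: [0.001, -0.681, 0.732, -0.002]
contact_force: [-0.3, -0.1, -0.6]
width: 0.0501
```

Run:
```python
from plan import *
st()
c=manip.calibration("wrist");im=manip.get_image("wrist");np.save("c12.npy",c["camera_from_world"])
print(proj(c,tr(CL,[0,.068,.0305])))
cv2.imwrite("pics/w12.png",im)
crop(im,130,20,240,110,7,"pics/w12b.png")
crop(manip.get_image("scene"),220,190,350,295,6,"pics/s2.png")
```

```text
t 7.48 p [ 0.5127 -0.0471  0.2215] yaw -94.16 zaxis [ 0.0039 -0.0012 -1.    ] F [-0.3 -0.1 -0.6] w 50.1 q [-0.23  0.2   1.68 -0.    1.25  1.42]
[165.46796902 102.14951834]
```

View pics/w12.png

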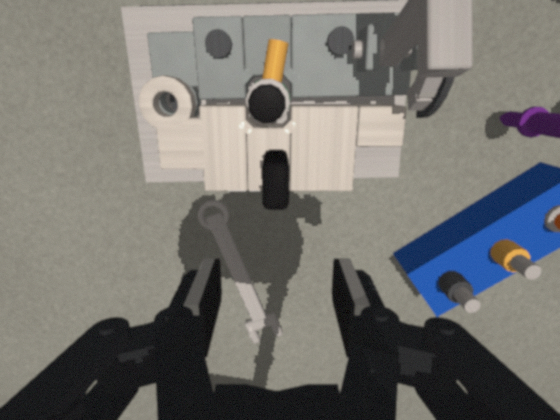

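View pics/s2.png

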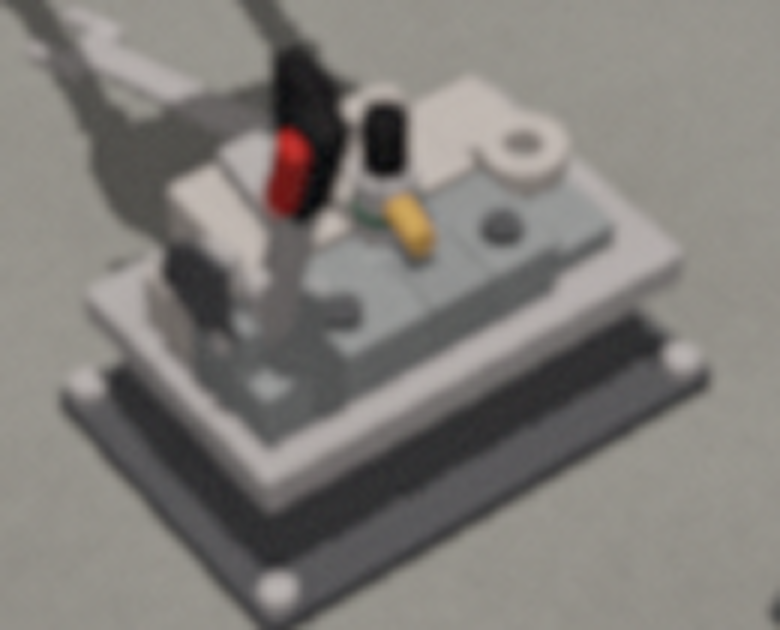

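Run:
```python
from plan import *
plan([([.455,-.296,.17],down(-2.16),9)])
```

```text
delta [[0.0702, 0.0109, 0.0136], [0.0706, 0.0069, 0.0137], [0.071, 0.0028, 0.0136], [0.071, -0.0012, 0.0136], [0.0708, -0.0053, 0.0136]] 
  ang [[0.0, 0.0, 0.72], [0.0, 0.0, 0.72], [0.0, 0.0, 0.71], [0.0, 0.0, 0.72], [0.0, 0.0, 0.72]]
delta [[0.0704, -0.0094, 0.0137], [0.0697, -0.0134, 0.0136], [0.0689, -0.0173, 0.0136], [0.0677, -0.0213, 0.0137]] 
  ang [[0.0, 0.0, 0.72], [0.0, 0.0, 0.71], [0.0, 0.0, 0.72], [0.0, 0.0, 0.72]]
end [ 0.455 -0.296  0.17 ] max 0.071 0.72
```

>>> send_rows:
  delta_pos:
    - [0.07,0.011,0.0136]
    - [0.0706,0.007,0.0136]
    - [0.071,0.003,0.0136]
    - [0.071,-0.001,0.0136]
    - [0.071,-0.005,0.0136]
  angular:
    - [0,0,0.72]
    - [0,0,0.72]
    - [0,0,0.72]
    - [0,0,0.72]
    - [0,0,0.72]
  hand: 40

```text
clock: 8.0
position: [0.4798, -0.1862, 0.1903]
ee_rot: [-0.001, -0.568, 0.823, 0.001]
contact_force: [0.6, -0.1, 0.4]
width: 0.0399
```

>>> send_rows:
  delta_pos:
    - [0.07,-0.009,0.0136]
    - [0.07,-0.013,0.0136]
    - [0.069,-0.017,0.0136]
    - [0.068,-0.021,0.0136]
  angular:
    - [0,0,0.72]
    - [0,0,0.72]
    - [0,0,0.72]
    - [0,0,0.72]

```text
clock: 8.33
position: [0.4534, -0.2969, 0.1684]
ee_rot: [-0.0, -0.469, 0.883, 0.001]
contact_force: [0.1, -0.6, -0.8]
width: 0.0401
```

>>> send_rows:
  delta_pos:
    - [0,0,0]
    - [0,0,0]
    - [0,0,0]
  angular:
    - [0,0,0]
    - [0,0,0]
    - [0,0,0]

```text
clock: 8.58
position: [0.4538, -0.2952, 0.1692]
ee_rot: [-0.0, -0.471, 0.882, 0.001]
contact_force: [-1.7, -0.3, -0.7]
width: 0.0401
```

Run:
```python
from plan import *
st()
c=manip.calibration("wrist");im=manip.get_image("wrist")
print(proj(c,[.4613,-.2995,.091]),proj(c,[.4613,-.2995,.051]))
cv2.imwrite("pics/w13.png",im)
```

```text
t 8.58 p [ 0.4538 -0.2952  0.1692] yaw -123.86 zaxis [-0.0017  0.0022 -1.    ] F [-1.7 -0.3 -0.7] w 40.1 q [-0.71  0.29  1.7   0.    1.16  1.46]
[276.08325363 209.28615029] [276.18766253 190.09309469]
```

View pics/w13.png

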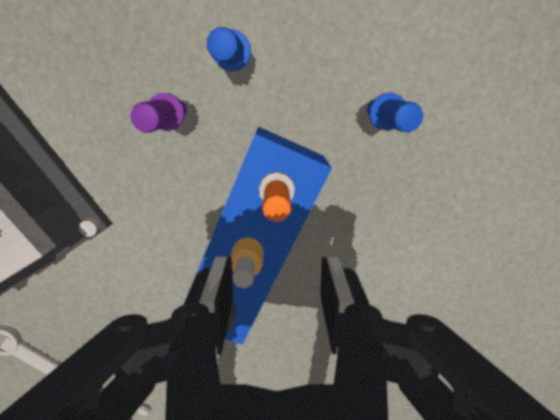

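Run:
```python
from plan import *
plan([([.4613,-.2995,.14],down(-2.16),2),([.4613,-.2995,.076],down(-2.16),3)])
```

```text
delta [[-0.0002, -0.0108, 0.037], [-0.0001, -0.0108, 0.037], [0.0, 0.0, 0.0533], [0.0, -0.0001, 0.0534], [0.0, 0.0, 0.0533]] 
  ang [[0.01, 0.0, -0.01], [0.01, 0.01, 0.0], [0.0, 0.0, 0.0], [0.0, 0.0, 0.0], [0.0, 0.0, 0.0]]
end [ 0.4613 -0.2995  0.076 ] max 0.053 0.01
```

>>> send_rows:
  delta_pos:
    - [0,-0.0108,0.037]
    - [0,-0.0108,0.037]
    - [0,0,0.053]
    - [0,0,0.053]
    - [0,0,0.053]
  angular:
    - [0,0,0]
    - [0,0,0]
    - [0,0,0]
    - [0,0,0]
    - [0,0,0]

```text
clock: 9.05
position: [0.4619, -0.2992, 0.0768]
ee_rot: [0.0, -0.472, 0.882, -0.0]
contact_force: [-0.2, -0.3, 0.3]
width: 0.0403
```

>>> send_rows:
  delta_pos:
    - [0,0,0]
    - [0,0,0]
    - [0,0,0]
    - [0,0,0]
  angular:
    - [0,0,0]
    - [0,0,0]
    - [0,0,0]
    - [0,0,0]
  hand: 0
  squeeze: 60

```text
clock: 9.38
position: [0.4615, -0.3001, 0.0783]
ee_rot: [0.0, -0.471, 0.882, -0.0]
contact_force: [-1.7, 1.4, -1.3]
width: 0.0164
```

Run:
```python
from plan import *
st()
plan([([.4613,-.2995,.14],down(-2.16),3),([.48,-.23,.19],down(-2.16),2),([.585,.015,.19],down(-2.16),7)])
```

```text
t 9.38 p [ 0.4615 -0.3001  0.0783] yaw -123.81 zaxis [ 4.e-04 -2.e-04 -1.e+00] F [-1.7  1.4 -1.3] w 16.4 q [-0.7   0.39  1.8   0.    0.95  1.46]
delta [[-0.0003, 0.0004, -0.0514], [-0.0003, 0.0004, -0.0514], [-0.0003, 0.0003, -0.0514], [-0.0852, 0.0289, -0.0625], [-0.0852, 0.0289, -0.0624]] 
  ang [[0.0, 0.0, 0.0], [0.0, 0.0, -0.01], [-0.01, 0.0, 0.0], [0.0, 0.0, 0.0], [0.0, 0.0, 0.0]]
delta [[-0.0936, 0.0175, 0.0], [-0.0936, 0.0174, 0.0], [-0.0936, 0.0175, 0.0], [-0.0936, 0.0174, 0.0], [-0.0935, 0.0175, 0.0]] 
  ang [[0.0, 0.0, 0.0], [0.0, 0.0, 0.0], [0.0, 0.0, 0.0], [0.0, 0.0, 0.0], [0.0, 0.0, 0.0]]
delta [[-0.0936, 0.0174, 0.0001], [-0.0936, 0.0175, 0.0]] 
  ang [[0.0, 0.0, 0.0], [0.0, 0.0, 0.0]]
end [0.585 0.015 0.19 ] max 0.094 0.01
```

Run:
```python
from plan import *
plan([([.4613,-.2995,.14],down(-2.16),3),([.46,-.25,.2],down(-2.16),2),([.46,0.01,.2],down(-2.16),7),([.56,.022,.2],down(-2.16),4)])
```

```text
delta [[-0.0003, 0.0004, -0.0514], [-0.0003, 0.0004, -0.0514], [-0.0003, 0.0003, -0.0514], [-0.0505, 0.0358, -0.075], [-0.0506, 0.0358, -0.0749]] 
  ang [[0.0, 0.0, 0.0], [0.0, 0.0, -0.01], [-0.01, 0.0, 0.0], [0.0, 0.0, 0.0], [0.0, 0.0, 0.0]]
delta [[-0.0772, 0.0516, 0.0], [-0.0772, 0.0516, 0.0], [-0.0772, 0.0516, 0.0001], [-0.0772, 0.0516, 0.0], [-0.0772, 0.0516, 0.0]] 
  ang [[0.0, 0.0, 0.0], [0.0, 0.0, 0.0], [0.0, 0.0, 0.0], [0.0, 0.0, 0.0], [0.0, 0.0, 0.0]]
delta [[-0.0772, 0.0516, 0.0], [-0.0771, 0.0516, 0.0], [-0.041, -0.0478, 0.0], [-0.041, -0.0478, 0.0], [-0.0409, -0.0477, 0.0]] 
  ang [[0.0, 0.0, 0.0], [0.0, 0.0, 0.0], [0.0, 0.0, 0.0], [0.0, 0.0, 0.0], [0.0, 0.0, 0.0]]
delta [[-0.041, -0.0478, 0.0]] 
  ang [[0.0, 0.0, 0.0]]
end [0.56  0.022 0.2  ] max 0.077 0.01
```

>>> send_rows:
  delta_pos:
    - [0,0,-0.05]
    - [0,0,-0.052]
    - [0,0,-0.052]
    - [-0.05,0.036,-0.075]
    - [-0.05,0.036,-0.075]
  angular:
    - [0,0,0]
    - [0,0,0]
    - [0,0,0]
    - [0,0,0]
    - [0,0,0]

```text
clock: 9.8
position: [0.4599, -0.2517, 0.201]
ee_rot: [0.0, -0.47, 0.883, -0.001]
contact_force: [0.5, 0.7, -1.2]
width: 0.0165
```

>>> send_rows:
  delta_pos:
    - [-0.077,0.052,0]
    - [-0.077,0.052,0]
    - [-0.077,0.052,0]
    - [-0.077,0.052,0]
    - [-0.077,0.052,0]
  angular:
    - [0,0,0]
    - [0,0,0]
    - [0,0,0]
    - [0,0,0]
    - [0,0,0]

```text
clock: 10.22
position: [0.4592, -0.0639, 0.2006]
ee_rot: [0.001, -0.47, 0.882, -0.001]
contact_force: [0.1, -1.1, -1.4]
width: 0.0166
```

>>> send_rows:
  delta_pos:
    - [-0.077,0.052,0]
    - [-0.077,0.052,0]
    - [-0.041,-0.048,0]
    - [-0.041,-0.048,0]
    - [-0.041,-0.048,0]
  angular:
    - [0,0,0]
    - [0,0,0]
    - [0,0,0]
    - [0,0,0]
    - [0,0,0]

```text
clock: 10.63
position: [0.5352, 0.0191, 0.2008]
ee_rot: [0.002, -0.472, 0.882, -0.001]
contact_force: [-0.4, -0.8, -1.6]
width: 0.0165
```

>>> send_rows:
  delta_pos:
    - [-0.041,-0.048,0]
    - [0,0,0]
    - [0,0,0]
    - [0,0,0]
  angular:
    - [0,0,0]
    - [0,0,0]
    - [0,0,0]
    - [0,0,0]

```text
clock: 10.97
position: [0.5585, 0.0207, 0.1995]
ee_rot: [-0.0, -0.471, 0.882, -0.0]
contact_force: [0.1, -0.1, -1.7]
width: 0.0167
```

Run:
```python
from plan import *
st()
c=manip.calibration("wrist");im=manip.get_image("wrist")
h=tr(CL,[0,.068,.0305]);print(h,proj(c,h))
cv2.imwrite("pics/w14.png",im)
crop(im,200,80,360,280,4,"pics/w14b.png")
s=manip.get_state()
for z in (-.0073+.02,-.0323,-.0723): print(z,proj(c,s["position"]+[0,0,z]))
```

```text
t 10.97 p [0.5585 0.0207 0.1995] yaw -123.84 zaxis [-2.e-04 -2.e-04 -1.e+00] F [ 0.1 -0.1 -1.7] w 16.7 q [-0.09  0.29  1.62 -0.    1.23  2.07]
[0.5883 0.0208 0.1055] [250.56431548 177.33999017]
0.0127 [277.95975156 315.26404412]
-0.0323 [277.5645361  258.19663784]
-0.0723 [277.3467435  226.74832765]
```

View pics/w14.png

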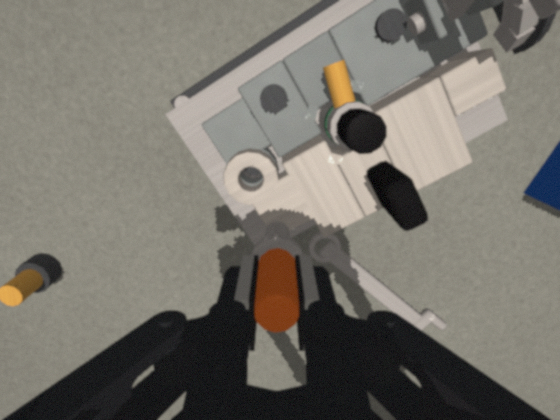

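Run:
```python
from plan import *
plan([([.5883,.0208,.186],down(-2.16),3)])
```

```text
delta [[-0.0142, -0.0208, 0.0112], [-0.0141, -0.0208, 0.0111], [-0.0142, -0.0208, 0.0112]] 
  ang [[0.0, 0.0, -0.01], [0.0, 0.0, 0.0], [0.0, 0.0, -0.01]]
end [0.5883 0.0208 0.186 ] max 0.021 0.01
```

>>> send_rows:
  delta_pos:
    - [-0.0142,-0.021,0.011]
    - [-0.0142,-0.021,0.011]
    - [-0.0142,-0.021,0.011]
    - [0,0,0]
    - [0,0,0]
  angular:
    - [0,0,0]
    - [0,0,0]
    - [0,0,0]
    - [0,0,0]
    - [0,0,0]

```text
clock: 11.43
position: [0.5899, 0.0206, 0.1848]
ee_rot: [-0.001, -0.471, 0.882, 0.0]
contact_force: [-0.4, 0.5, -2.7]
width: 0.0165
```

Run:
```python
from plan import *
st()
c=manip.calibration("wrist");im=manip.get_image("wrist")
h=tr(CL,[0,.068,.0305]);print(h,proj(c,h))
crop(im,200,130,360,290,4,"pics/w15.png")
plan([([.5883,.0208,.165],down(-2.16),3),([.5883,.0208,.1373],down(-2.16),5)])
```

```text
t 11.43 p [0.5899 0.0206 0.1848] yaw -123.86 zaxis [-0.0015  0.     -1.    ] F [-0.4  0.5 -2.7] w 16.5 q [-0.08  0.34  1.58 -0.    1.23  2.08]
[0.5883 0.0208 0.1055] [277.9451309  223.97543233]
delta [[0.0004, 0.0008, 0.0167], [0.0005, 0.0009, 0.0168], [0.0004, 0.0008, 0.0167], [0.0, 0.0, 0.0139], [0.0, 0.0, 0.0138]] 
  ang [[0.01, 0.0, -0.01], [0.0, -0.01, 0.0], [0.01, 0.0, -0.01], [0.0, 0.0, 0.0], [0.0, 0.0, 0.0]]
delta [[0.0, 0.0, 0.0139], [0.0, 0.0001, 0.0138], [0.0, 0.0, 0.0139]] 
  ang [[0.0, 0.0, 0.0], [0.0, 0.0, 0.0], [0.0, 0.0, 0.0]]
end [0.5883 0.0208 0.1373] max 0.017 0.01
```

View pics/w15.png

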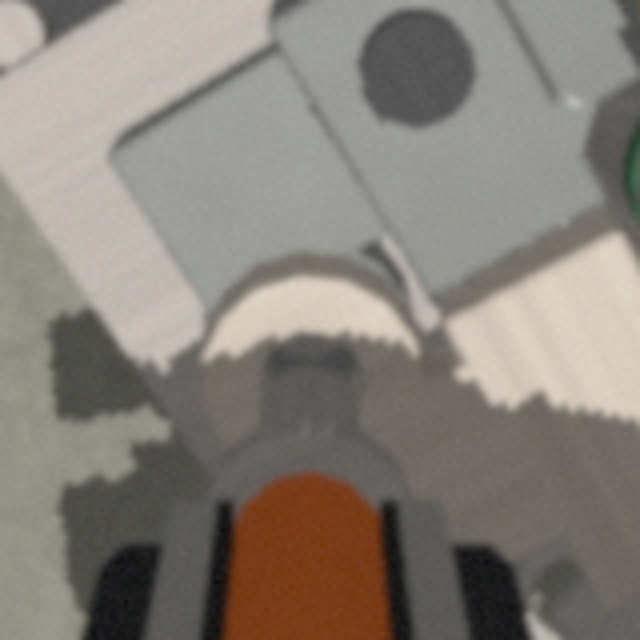

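>>> send_rows:
  delta_pos:
    - [0.0005,0.001,0.017]
    - [0.0005,0.001,0.017]
    - [0.0005,0.001,0.017]
    - [0,0,0]
    - [0,0,0]
  angular:
    - [0,0,0]
    - [0,0,0]
    - [0,0,0]
    - [0,0,0]
    - [0,0,0]

```text
clock: 11.9
position: [0.5872, 0.0211, 0.1644]
ee_rot: [-0.001, -0.471, 0.882, 0.001]
contact_force: [-0.5, 1.2, -2.2]
width: 0.0166
```

>>> send_rows:
  delta_pos:
    - [0,0,0.014]
    - [0,0,0.014]
    - [0,0,0.014]
    - [0,0,0.014]
    - [0,0,0.006]
  angular:
    - [0,0,0]
    - [0,0,0]
    - [0,0,0]
    - [0,0,0]
    - [0,0,0]

```text
clock: 12.32
position: [0.5878, 0.0209, 0.1394]
ee_rot: [-0.001, -0.471, 0.882, 0.0]
contact_force: [-0.9, 0.7, -1.0]
width: 0.0165
```

>>> send_rows:
  delta_pos:
    - [0,0,0.004]
    - [0,0,0.004]
    - [0,0,0.004]
    - [0,0,0]
  angular:
    - [0,0,0]
    - [0,0,0]
    - [0,0,0]
    - [0,0,0]

```text
clock: 12.65
position: [0.5882, 0.0209, 0.1355]
ee_rot: [0.0, -0.471, 0.882, 0.0]
contact_force: [-1.3, 1.6, -3.1]
width: 0.0165
```

>>> send_rows:
  delta_pos:
    - [0,0,0.005]
    - [0,0,0.005]
    - [0,0,0]
  angular:
    - [0,0,0]
    - [0,0,0]
    - [0,0,0]

```text
clock: 12.9
position: [0.5887, 0.0211, 0.135]
ee_rot: [0.001, -0.471, 0.882, -0.001]
contact_force: [-5.9, 1.9, 15.3]
width: 0.0161
```

Run:
```python
from plan import *
st()
cv2.imwrite("pics/w16.png",manip.get_image("wrist"))
crop(manip.get_image("scene"),220,150,350,255,6,"pics/s16.png")
```

```text
t 12.9 p [0.5887 0.0211 0.135 ] yaw -123.85 zaxis [ 0.0027 -0.     -1.    ] F [-5.9  1.9 15.3] w 16.1 q [-0.08  0.38  1.65  0.    1.11  2.08]
```

View pics/w16.png

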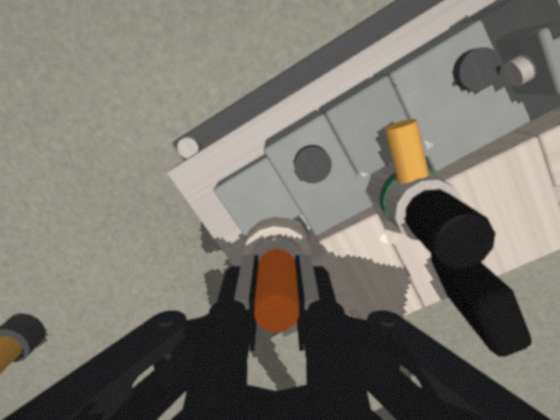

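View pics/s16.png

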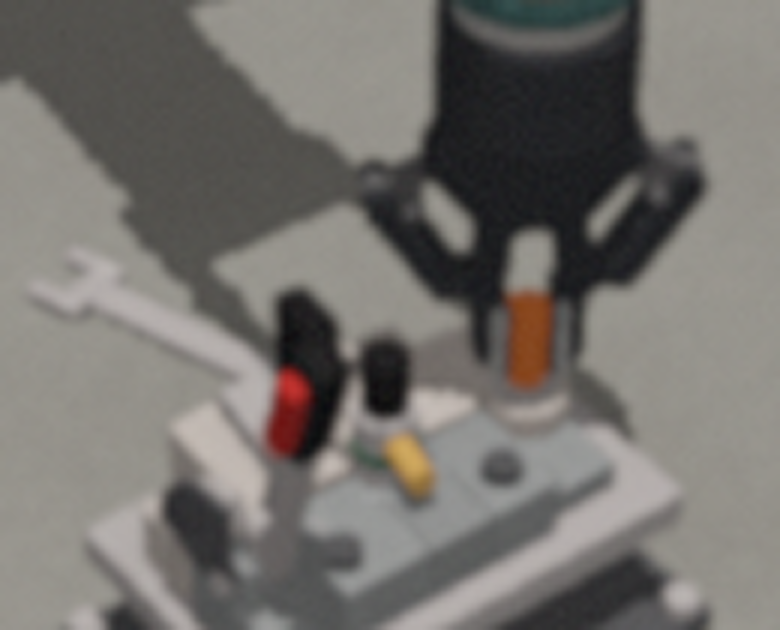

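>>> send_rows:
  delta_pos:
    - [0,0,0]
    - [0,0,0]
    - [0,0,0]
  angular:
    - [0,0,0]
    - [0,0,0]
    - [0,0,0]
  hand: 45

```text
clock: 13.25
position: [0.5889, 0.0205, 0.132]
ee_rot: [0.001, -0.471, 0.882, -0.001]
contact_force: [-0.1, -0.0, 0.1]
width: 0.0449
```

>>> send_rows:
  delta_pos:
    - [0,0,-0.06]
    - [0,0,-0.1]
    - [0,0,-0.1]
    - [0,0.05,-0.1]
    - [0,0.05,-0.05]
  angular:
    - [0,0,0]
    - [0,0,0]
    - [0,0,0]
    - [0,0,-0.7]
    - [0,0,-0.7]

```text
clock: 13.67
position: [0.5581, 0.0409, 0.2973]
ee_rot: [0.003, -0.52, 0.854, -0.002]
contact_force: [0.8, 0.4, 0.2]
width: 0.045
```

Run:
```python
from plan import *
st()
plan([([.54,-.11,.32],down(CY),6)])
cv2.imwrite("pics/w17.png",manip.get_image("wrist"))
```

```text
t 13.67 p [0.5581 0.0409 0.2973] yaw -117.35 zaxis [ 0.0078 -0.001  -1.    ] F [0.8 0.4 0.2] w 45.0 q [-0.05  0.23  1.46 -0.    1.45  2.  ]
delta [[0.0593, -0.0223, -0.0095], [0.0607, -0.018, -0.0095], [0.0618, -0.0136, -0.0095], [0.0626, -0.0091, -0.0095], [0.0631, -0.0047, -0.0095]] 
  ang [[-0.02, 0.0, -0.89], [-0.01, 0.0, -0.89], [-0.02, 0.01, -0.89], [-0.02, 0.0, -0.88], [-0.01, 0.0, -0.89]]
delta [[0.0633, -0.0003, -0.0095]] 
  ang [[-0.02, 0.0, -0.89]]
end [ 0.54 -0.11  0.32] max 0.063 0.89
```

View pics/w17.png

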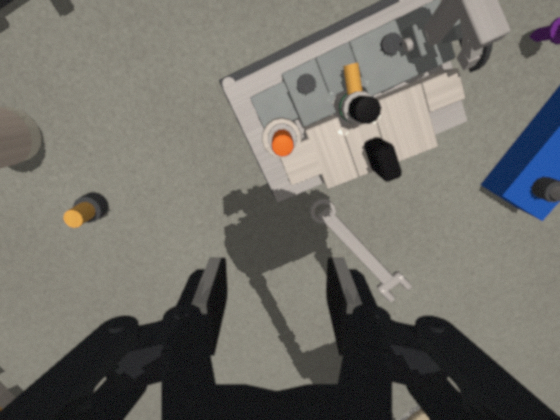

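>>> send_rows:
  delta_pos:
    - [0.059,-0.022,-0.0095]
    - [0.061,-0.018,-0.0095]
    - [0.062,-0.0136,-0.0095]
    - [0.063,-0.009,-0.0095]
    - [0.063,-0.005,-0.0095]
  angular:
    - [0,0,-0.89]
    - [0,0,-0.89]
    - [0,0,-0.89]
    - [0,0,-0.89]
    - [0,0,-0.89]

```text
clock: 14.13
position: [0.5402, -0.0857, 0.3117]
ee_rot: [-0.0, -0.664, 0.748, -0.0]
contact_force: [0.2, 0.2, 0.2]
width: 0.0451
```

>>> send_rows:
  delta_pos:
    - [0.063,0,-0.0095]
    - [0,0,0]
    - [0,0,0]
    - [0,0,0]
  angular:
    - [0,0,-0.89]
    - [0,0,0]
    - [0,0,0]
    - [0,0,0]

```text
clock: 14.47
position: [0.5372, -0.1091, 0.3152]
ee_rot: [0.0, -0.688, 0.726, 0.0]
contact_force: [0.3, -0.7, 0.5]
width: 0.0452
```

Run:
```python
from plan import *
st()
c=manip.calibration("wrist");im=manip.get_image("wrist")
cv2.imwrite("pics/w18.png",im)
crop(im,220,0,420,150,4,"pics/w18b.png")
for a in (1.75,1.8,1.85,1.9):
    def L(r,n=0,y=0): # along lever r, outward normal n (underside positive)
        return tr(CL,[.028-r*np.cos(a)-n*np.sin(a),-.074+y,.044+r*np.sin(a)-n*np.cos(a)])
    print(a,[proj(c,L(r)).round(0).tolist() for r in (0,.065,.077,.134)],"nose",proj(c,L(.065,.036)).round(), "grip",L(.105).round(4),proj(manip.calibration('scene'),L(.134)).round(1),proj(manip.calibration('top'),L(.134)).round(1))
crop(manip.get_image("scene"),240,195,310,260,8,"pics/s18.png")
```

```text
t 14.47 p [ 0.5372 -0.1091  0.3152] yaw -93.03 zaxis [-6.e-04  8.e-04 -1.e+00] F [ 0.3 -0.7  0.5] w 45.2 q [-0.33  0.21  1.44  0.    1.49  1.3 ]
1.75 [[288.0, 94.0], [291.0, 80.0], [292.0, 76.0], [297.0, 52.0]] nose [291. 133.] grip [ 0.6277 -0.1234  0.2223] [269.6 202.5] [329.1 169.2]
1.8 [[288.0, 94.0], [291.0, 75.0], [292.0, 70.0], [297.0, 38.0]] nose [291. 128.] grip [ 0.6329 -0.1237  0.2213] [271.5 204.8] [329.2 166.6]
1.85 [[288.0, 94.0], [291.0, 70.0], [292.0, 64.0], [297.0, 24.0]] nose [291. 123.] grip [ 0.6379 -0.1239  0.2199] [273.4 207.2] [329.3 164. ]
1.9 [[288.0, 94.0], [291.0, 65.0], [292.0, 58.0], [297.0, 10.0]] nose [291. 118.] grip [ 0.6429 -0.1242  0.2184] [275.3 209.7] [329.3 161.6]
```

View pics/w18.png

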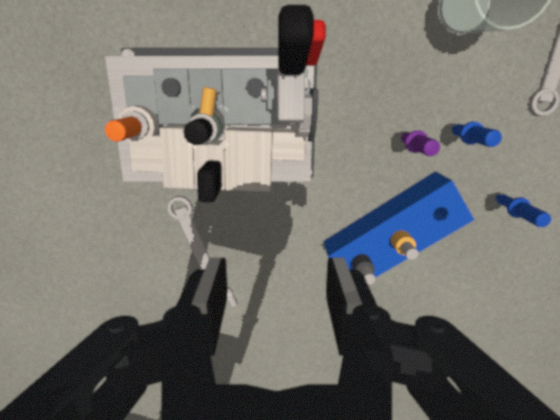

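View pics/s18.png

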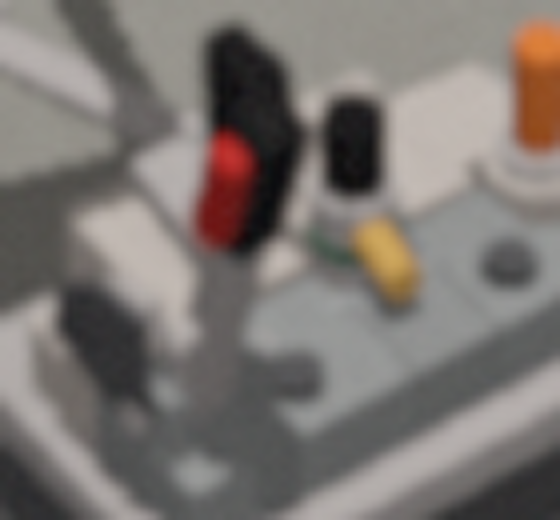

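View pics/w18b.png

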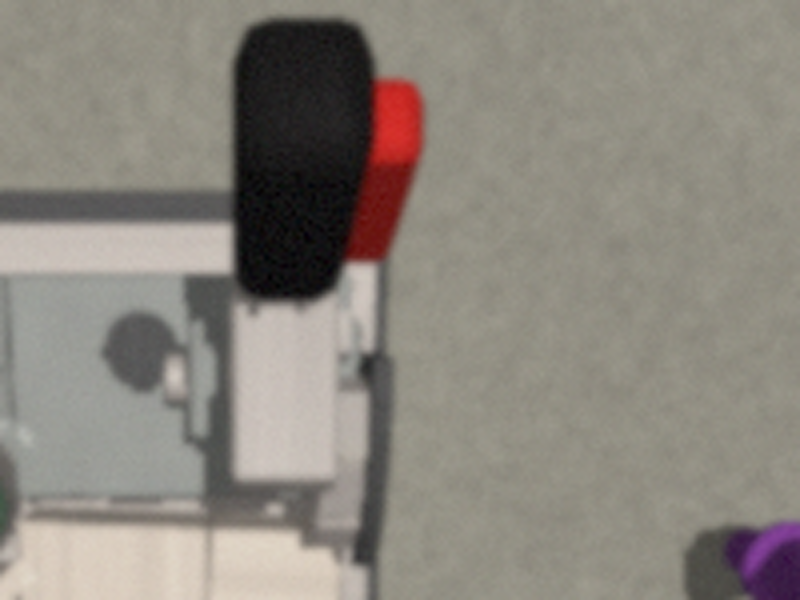

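Run:
```python
from plan import *
st()
c=manip.calibration("wrist")
for a in (1.75,1.8,1.83,1.86,1.9):
    def L(r,n=0,y=0):
        return tr(CL,[.028-r*np.cos(a)-n*np.sin(a),-.074+y,.044+r*np.sin(a)-n*np.cos(a)])
    f=lambda *q:((proj(c,L(*q))-[220,0])*4).round().tolist()
    print(a,"bar",f(.125,-.006,-.016),f(.125,.006,-.016),f(.085,.006,-.016),"gripend",f(.134,-.01,.009),f(.134,.01,-.009),f(.077,.01,.009))
```

```text
t 14.57 p [ 0.5372 -0.1085  0.3153] yaw -92.93 zaxis [-6.e-04  5.e-04 -1.e+00] F [ 0.6 -0.7  0.4] w 45.1 q [-0.33  0.21  1.44  0.    1.5   1.3 ]
1.75 bar [434.0, 178.0] [432.0, 276.0] [396.0, 333.0] gripend [241.0, 122.0] [386.0, 293.0] [237.0, 367.0]
1.8 bar [435.0, 128.0] [433.0, 225.0] [396.0, 304.0] gripend [241.0, 66.0] [387.0, 236.0] [237.0, 342.0]
1.83 bar [435.0, 98.0] [434.0, 194.0] [397.0, 288.0] gripend [241.0, 33.0] [387.0, 201.0] [237.0, 327.0]
1.86 bar [435.0, 69.0] [434.0, 164.0] [397.0, 271.0] gripend [241.0, -0.0] [388.0, 167.0] [237.0, 312.0]
1.9 bar [435.0, 31.0] [435.0, 124.0] [397.0, 248.0] gripend [241.0, -43.0] [388.0, 121.0] [237.0, 293.0]
```

```bash
cat >> plan.py <<'E'
def LV(a,r=.105,y=.0008): return tr(CL,[.028-r*np.cos(a),-.074+y,.044+r*np.sin(a)])
E
python3 - <<'E'
from plan import *
g=LV(1.86);print(g)
plan([(g+[0,0,.09],down(CY),4),(g+[0,0,.09],down(CY),2),(g,down(CY),4)])
E
```

```text
[ 0.63898583 -0.12316525  0.21963948]
delta [[0.0059, -0.064, 0.0035], [0.0059, -0.064, 0.0035], [0.0059, -0.064, 0.0036], [0.0059, -0.064, 0.0035], [0.0, 0.0, 0.0]] 
  ang [[0.0, 0.0, 0.0], [0.0, 0.0, 0.0], [0.01, 0.0, 0.0], [0.0, 0.01, 0.0], [0.0, 0.0, 0.0]]
delta [[0.0, 0.0, 0.0], [0.0, 0.0, 0.0563], [0.0, 0.0, 0.0562], [0.0, 0.0, 0.0563], [0.0, 0.0001, 0.0562]] 
  ang [[0.0, 0.0, 0.0], [0.0, 0.0, 0.0], [0.0, 0.0, 0.0], [0.0, 0.0, 0.0], [0.0, 0.0, 0.0]]
end [ 0.639  -0.1232  0.2196] max 0.064 0.01
```

>>> send_rows:
  delta_pos:
    - [0.006,-0.064,0.0035]
    - [0.006,-0.064,0.0035]
    - [0.006,-0.064,0.0035]
    - [0.006,-0.064,0.0035]
    - [0,0,0]
  angular:
    - [0,0,0]
    - [0,0,0]
    - [0,0,0]
    - [0,0,0]
    - [0,0,0]
  hand: 64

```text
clock: 14.98
position: [0.6433, -0.1237, 0.308]
ee_rot: [0.001, -0.689, 0.725, -0.0]
contact_force: [0.4, 0.3, -0.2]
width: 0.0638
```

>>> send_rows:
  delta_pos:
    - [0,0,0]
    - [0,0,0]
  angular:
    - [0,0,0]
    - [0,0,0]

```text
clock: 15.15
position: [0.6386, -0.1232, 0.3097]
ee_rot: [-0.0, -0.689, 0.725, 0.001]
contact_force: [-0.8, -0.1, -1.0]
width: 0.0642
```

Run:
```python
from plan import *
st()
c=manip.calibration("wrist")
cv2.imwrite("pics/w19.png",manip.get_image("wrist"))
crop(manip.get_image("top"),240,150,350,240,7,"pics/t19.png")
s=manip.get_image("scene");crop(s,220,150,350,255,6,"pics/s19.png")
print(proj(c,LV(1.86,.134)))
g=LV(1.86);plan([(g,down(CY),5)])
```

```text
t 15.15 p [ 0.6386 -0.1232  0.3097] yaw -92.89 zaxis [-1.7e-03  5.0e-04 -1.0e+00] F [-0.8 -0.1 -1. ] w 64.2 q [-0.3   0.37  1.22 -0.    1.55  1.32]
[277.37944487 219.38496713]
delta [[-0.0003, -0.0004, 0.0455], [-0.0003, -0.0004, 0.0456], [-0.0002, -0.0004, 0.0455], [-0.0003, -0.0004, 0.0455], [-0.0003, -0.0004, 0.0456]] 
  ang [[0.0, 0.0, 0.0], [0.0, 0.0, 0.0], [0.0, 0.0, 0.0], [0.0, 0.0, 0.0], [0.0, 0.0, 0.0]]
end [ 0.639  -0.1232  0.2196] max 0.046 0.0
```

View pics/w19.png

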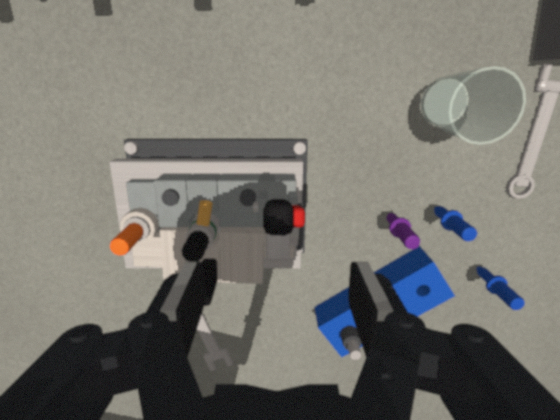

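View pics/s19.png

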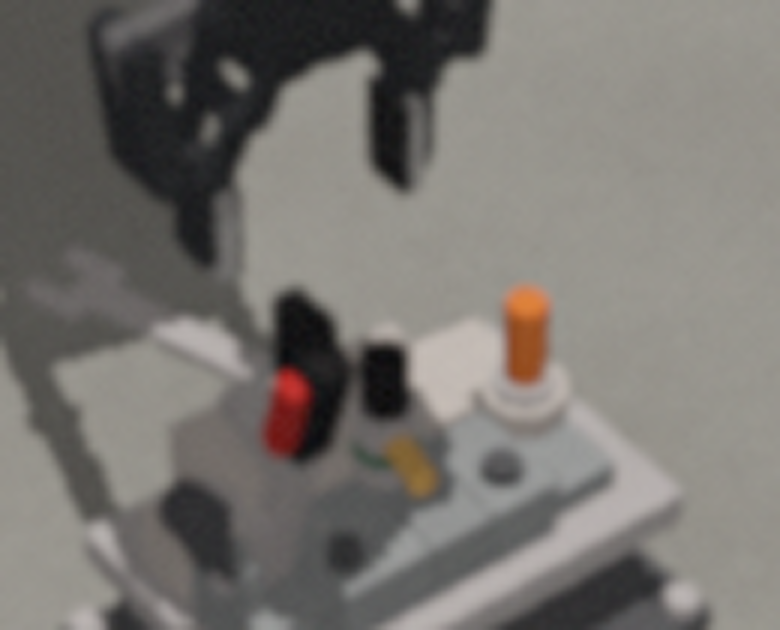

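>>> send_rows:
  delta_pos:
    - [0,0,0.045]
    - [0,0,0.045]
    - [0,0,0.045]
    - [0,0,0.045]
    - [0,0,0.045]
  angular:
    - [0,0,0]
    - [0,0,0]
    - [0,0,0]
    - [0,0,0]
    - [0,0,0]

```text
clock: 15.72
position: [0.6383, -0.1241, 0.2203]
ee_rot: [0.0, -0.689, 0.725, -0.001]
contact_force: [-0.0, -0.1, -0.1]
width: 0.0638
```

>>> send_rows:
  delta_pos:
    - [0,0,0]
    - [0,0,0]
    - [0,0,0]
    - [0,0,0]
    - [0,0,0]
  angular:
    - [0,0,0]
    - [0,0,0]
    - [0,0,0]
    - [0,0,0]
    - [0,0,0]
  hand: 0
  squeeze: 40

```text
clock: 16.13
position: [0.6393, -0.1242, 0.2222]
ee_rot: [0.001, -0.689, 0.725, -0.001]
contact_force: [-2.3, -0.2, 3.9]
width: 0.0176
```

Run:
```python
from plan import *
st()
cv2.imwrite("pics/w20.png",manip.get_image("wrist"))
s=manip.get_image("scene");crop(s,220,150,350,255,6,"pics/s20.png")
```

```text
t 16.13 p [ 0.6393 -0.1242  0.2222] yaw -92.96 zaxis [ 2.3e-03 -5.0e-04 -1.0e+00] F [-2.3 -0.2  3.9] w 17.6 q [-0.3   0.4   1.38  0.    1.36  1.32]
```

View pics/w20.png

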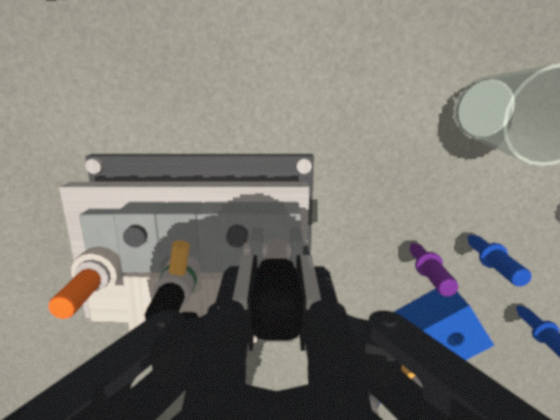

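View pics/s20.png

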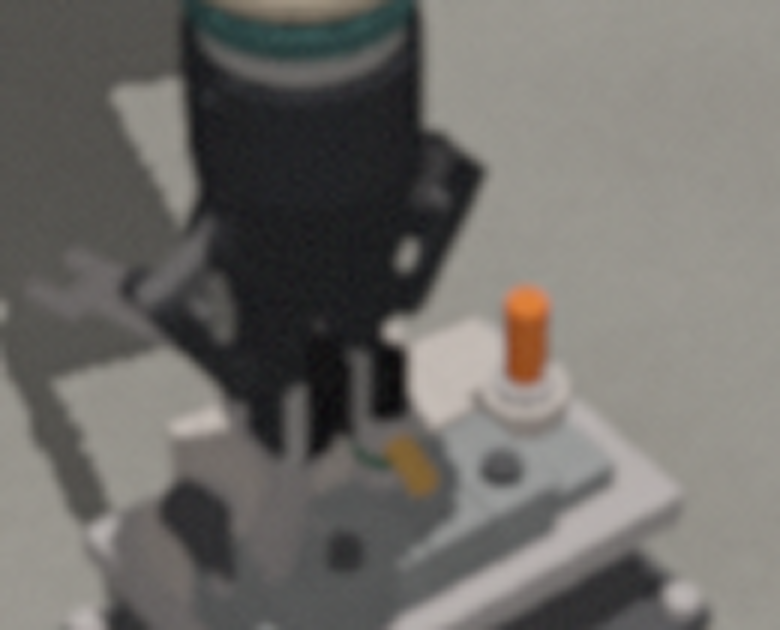

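```bash
cat > arc.py <<'E'
from plan import *
import sys
a1=float(sys.argv[1]);n=int(sys.argv[2])
s=manip.get_state();p=s["position"];l=CL[:3,:3].T@(p-CL[:3,3])
dx,dz=.028-l[0],l[2]-.044
r=np.hypot(dx,dz);a0=np.arctan2(dz,dx);print("r",r,"a",a0,"ly",l[1])
r1=float(sys.argv[3]) if len(sys.argv)>3 else r
def q(a,r): return tr(CL,[.028-r*np.cos(a),l[1],.044+r*np.sin(a)])
Rm=rq(s["ee_rot"]).as_matrix()
plan([(q(a0+(a1-a0)*(i+1)/n, r+(r1-r)*(i+1)/n),Rm,1) for i in range(n)])
E
python3 arc.py 0 20
```

```text
r 0.10761023387347861 a 1.857283090038747 ly -0.07425257772352956
delta [[0.0, 0.0242, -0.006], [0.0, 0.0247, -0.0037], [0.0001, 0.025, -0.0014], [0.0, 0.0249, 0.0009], [0.0, 0.0248, 0.0032]] 
  ang [[0.0, 0.0, 0.0], [0.0, 0.0, 0.0], [0.0, 0.0, 0.0], [0.0, 0.0, 0.0], [0.0, 0.0, 0.0]]
delta [[0.0, 0.0244, 0.0055], [0.0, 0.0237, 0.0077], [0.0, 0.0229, 0.0099], [0.0, 0.0219, 0.012], [0.0, 0.0208, 0.0139]] 
  ang [[0.0, 0.0, 0.0], [0.0, 0.0, 0.0], [0.0, 0.0, 0.0], [0.0, 0.0, 0.0], [0.0, 0.0, 0.0]]
delta [[0.0001, 0.0193, 0.0158], [0.0, 0.0178, 0.0176], [0.0, 0.016, 0.0191], [0.0, 0.0142, 0.0205], [0.0, 0.0123, 0.0218]] 
  ang [[0.0, 0.0, 0.0], [0.0, 0.0, 0.0], [0.0, 0.0, 0.0], [0.0, 0.0, 0.0], [0.0, 0.0, 0.0]]
delta [[0.0, 0.0102, 0.0228], [-0.0001, 0.008, 0.0236], [0.0, 0.0058, 0.0243], [0.0, 0.0036, 0.0247], [0.0, 0.0012, 0.025]] 
  ang [[0.0, 0.0, 0.0], [0.0, 0.0, 0.0], [0.0, 0.0, 0.0], [0.0, 0.0, 0.0], [0.0, 0.0, 0.0]]
end [ 0.5016 -0.1172  0.119 ] max 0.025 0.0
```

>>> send_rows:
  delta_pos:
    - [0,0.012,-0.003]
    - [0,0.012,-0.003]
    - [0,0.0125,-0.002]
    - [0,0.0125,-0.002]
    - [0,0,0]
  angular:
    - [0,0,0]
    - [0,0,0]
    - [0,0,0]
    - [0,0,0]
    - [0,0,0]

```text
clock: 16.65
position: [0.6219, -0.1233, 0.2257]
ee_rot: [0.003, -0.689, 0.725, -0.003]
contact_force: [4.2, 0.4, 2.3]
width: 0.0177
```

```bash
python3 arc.py 0.8 12
python3 - <<'E'
from plan import *
st()
E
```

```text
r 0.10745889784089614 a 1.6907210990471144 ly -0.07422027533491761
delta [[0.0, 0.0199, -0.0018], [0.0, 0.0199, -0.0003], [0.0, 0.0199, 0.0011], [0.0001, 0.0198, 0.0026], [0.0, 0.0195, 0.0041]] 
  ang [[0.0, 0.0, 0.0], [0.0, 0.0, 0.0], [0.0, 0.0, 0.0], [0.0, 0.0, 0.0], [0.0, 0.0, 0.0]]
delta [[0.0, 0.0191, 0.0055], [0.0, 0.0187, 0.007], [0.0, 0.0182, 0.0083], [0.0, 0.0174, 0.0096], [0.0, 0.0167, 0.0108]] 
  ang [[0.0, 0.0, 0.0], [0.0, 0.0, 0.0], [0.0, 0.0, 0.0], [0.0, 0.0, 0.0], [0.0, 0.0, 0.0]]
delta [[0.0, 0.0159, 0.0121], [0.0, 0.0149, 0.0133]] 
  ang [[0.0, 0.0, 0.0], [0.0, 0.0, 0.0]]
end [ 0.5343 -0.1188  0.1961] max 0.02 0.0
t 16.65 p [ 0.6219 -0.1233  0.2257] yaw -92.96 zaxis [ 7.9e-03 -8.0e-04 -1.0e+00] F [4.2 0.4 2.3] w 17.7 q [-0.31  0.37  1.42  0.    1.34  1.32]
```

Lever follows with light force (about 5 N), and the bar stays pressed.

>>> send_rows:
  delta_pos:
    - [0,0.02,-0.002]
    - [0,0.02,0]
    - [0,0.02,0.001]
    - [0,0.02,0.0025]
    - [0,0.0195,0.004]
  angular:
    - [0,0,0]
    - [0,0,0]
    - [0,0,0]
    - [0,0,0]
    - [0,0,0]

```text
clock: 17.07
position: [0.5825, -0.1213, 0.2233]
ee_rot: [0.003, -0.689, 0.725, -0.003]
contact_force: [6.0, 1.0, 0.5]
width: 0.0172
```

```bash
python3 arc.py 0.6 10
python3 - <<'E'
from plan import *
st()
s=manip.get_image("scene");crop(s,220,150,350,255,6,"pics/s21.png")
E
```

```text
r 0.10761293816630686 a 1.321194033884279 ly -0.07417195908095038
delta [[0.0, 0.0187, 0.0053], [0.0, 0.0182, 0.0067], [0.0, 0.0177, 0.0079], [0.0, 0.0171, 0.0092], [0.0001, 0.0163, 0.0104]] 
  ang [[0.0, 0.0, 0.0], [0.0, 0.0, 0.0], [0.0, 0.0, 0.0], [0.0, 0.0, 0.0], [0.0, 0.0, 0.0]]
delta [[0.0, 0.0156, 0.0116], [0.0, 0.0147, 0.0126], [0.0, 0.0138, 0.0137], [0.0, 0.0127, 0.0146], [0.0, 0.0117, 0.0155]] 
  ang [[0.0, 0.0, 0.0], [0.0, 0.0, 0.0], [0.0, 0.0, 0.0], [0.0, 0.0, 0.0], [0.0, 0.0, 0.0]]
end [ 0.5203 -0.1181  0.1798] max 0.019 0.0
t 17.07 p [ 0.5825 -0.1213  0.2233] yaw -92.96 zaxis [ 8.1e-03 -7.0e-04 -1.0e+00] F [6.  1.  0.5] w 17.2 q [-0.32  0.32  1.51  0.    1.3   1.3 ]
```

View pics/s21.png

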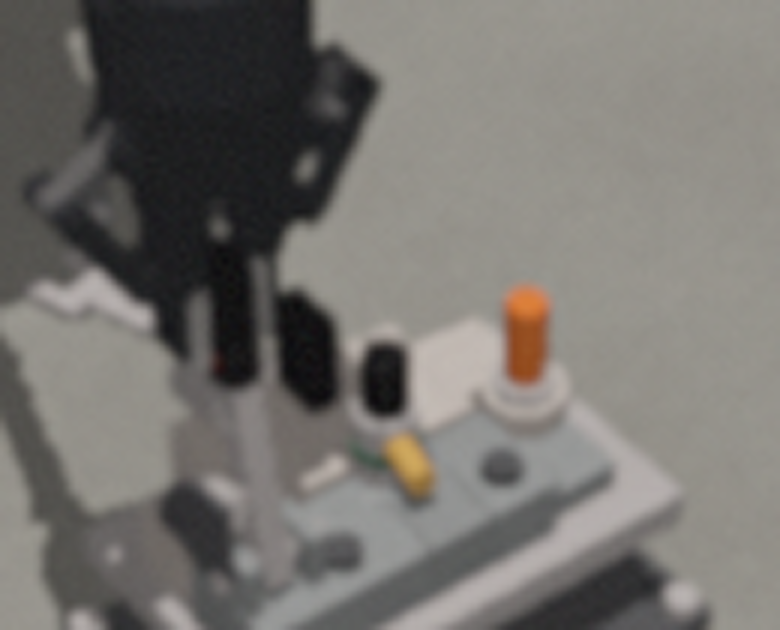

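>>> send_rows:
  delta_pos:
    - [0,0.0187,0.0053]
    - [0,0.0182,0.0067]
    - [0,0.0177,0.0079]
    - [0,0.0171,0.0092]
    - [0,0.0163,0.0104]
  angular:
    - [0,0,0]
    - [0,0,0]
    - [0,0,0]
    - [0,0,0]
    - [0,0,0]

```text
clock: 17.53
position: [0.5461, -0.1194, 0.2073]
ee_rot: [0.002, -0.689, 0.725, -0.002]
contact_force: [5.5, 1.0, 4.0]
width: 0.0177
```

```bash
python3 arc.py 0.25 10
```

```text
r 0.10848670698948891 a 0.9513635853625583 ly -0.0741826026782954
delta [[0.0, 0.0151, 0.0115], [0.0, 0.0144, 0.0125], [0.0, 0.0133, 0.0135], [0.0, 0.0125, 0.0144], [0.0, 0.0113, 0.0153]] 
  ang [[0.0, 0.0, 0.0], [0.0, 0.0, 0.0], [0.0, 0.0, 0.0], [0.0, 0.0, 0.0], [0.0, 0.0, 0.0]]
delta [[0.0, 0.0103, 0.016], [0.0, 0.0091, 0.0167], [0.0, 0.008, 0.0173], [0.0, 0.0067, 0.0178], [0.0, 0.0054, 0.0182]] 
  ang [[0.0, 0.0, 0.0], [0.0, 0.0, 0.0], [0.0, 0.0, 0.0], [0.0, 0.0, 0.0], [0.0, 0.0, 0.0]]
end [ 0.5041 -0.1173  0.1458] max 0.018 0.0
```

>>> send_rows:
  delta_pos:
    - [0,0.0148,0.0118]
    - [0,0.014,0.0128]
    - [0,0.013,0.0138]
    - [0,0.0122,0.0147]
    - [0,0.011,0.0155]
  angular:
    - [0,0,0]
    - [0,0,0]
    - [0,0,0]
    - [0,0,0]
    - [0,0,0]

```text
clock: 17.95
position: [0.5174, -0.1179, 0.1788]
ee_rot: [-0.0, -0.689, 0.725, 0.0]
contact_force: [0.3, 1.8, 5.7]
width: 0.0175
```

>>> send_rows:
  delta_pos:
    - [0,0.01,0.016]
    - [0,0.009,0.017]
    - [0,0.008,0.0173]
    - [0,0.006,0.0178]
    - [0,0,0]
  angular:
    - [0,0,0]
    - [0,0,0]
    - [0,0,0]
    - [0,0,0]
    - [0,0,0]

```text
clock: 18.37
position: [0.5028, -0.1172, 0.1499]
ee_rot: [-0.002, -0.689, 0.725, 0.002]
contact_force: [0.9, -0.8, -0.3]
width: 0.0178
```

```bash
python3 arc.py 0 5;python3 - <<'E'
from plan import *
st()
s=manip.get_image("scene");crop(s,220,150,350,255,6,"pics/s22.png")
E
```

```text
r 0.11073371234685699 a 0.28296211855753983 ly -0.07412378077264772
delta [[0.0, 0.0039, 0.0152], [0.0, 0.003, 0.0154], [0.0, 0.0021, 0.0155], [0.0, 0.0013, 0.0156], [0.0, 0.0003, 0.0156]] 
  ang [[0.0, 0.0, 0.0], [0.0, 0.0, 0.0], [0.0, 0.0, 0.0], [0.0, 0.0, 0.0], [0.0, 0.0, 0.0]]
end [ 0.4985 -0.1169  0.119 ] max 0.016 0.0
t 18.37 p [ 0.5028 -0.1172  0.1499] yaw -92.95 zaxis [-5.e-03  5.e-04 -1.e+00] F [ 0.9 -0.8 -0.3] w 17.8 q [-0.36  0.27  1.78 -0.    1.09  1.26]
```

View pics/s22.png

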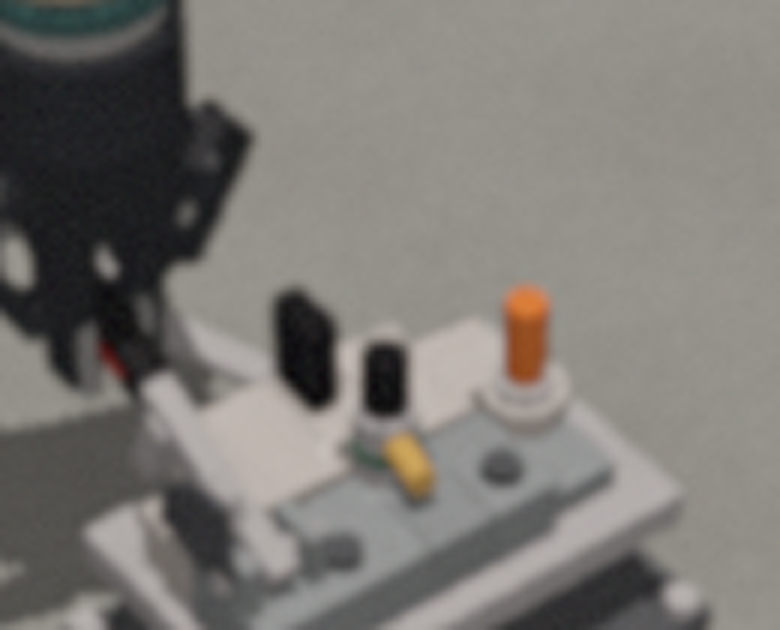

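>>> send_rows:
  delta_pos:
    - [0,0.001,0.0155]
    - [0,0,0.0155]
    - [0,0,0.0155]
    - [0,-0.001,0.0155]
    - [0,0,0.01]
  angular:
    - [0,0,0]
    - [0,0,0]
    - [0,0,0]
    - [0,0,0]
    - [0,0,0]

```text
clock: 18.83
position: [0.4989, -0.1169, 0.1212]
ee_rot: [-0.005, -0.689, 0.725, 0.005]
contact_force: [-10.7, -0.7, 6.8]
width: 0.0175
```

>>> send_rows:
  delta_pos:
    - [0,0,0.01]
    - [0,0,0.005]
    - [0,0,0]
  angular:
    - [0,0,0]
    - [0,0,0]
    - [0,0,0]

```text
clock: 19.08
position: [0.4991, -0.1169, 0.115]
ee_rot: [-0.005, -0.689, 0.725, 0.005]
contact_force: [-8.9, -1.5, 2.4]
width: 0.0178
```

Run:
```python
from plan import *
st()
cv2.imwrite("pics/w23.png",manip.get_image("wrist"))
s=manip.get_image("scene");crop(s,220,150,350,255,6,"pics/s23.png")
```

```text
t 19.08 p [ 0.4991 -0.1169  0.115 ] yaw -92.89 zaxis [-0.014   0.0012 -0.9999] F [-8.9 -1.5  2.4] w 17.8 q [-0.36  0.31  1.83 -0.    1.02  1.26]
```

View pics/s23.png

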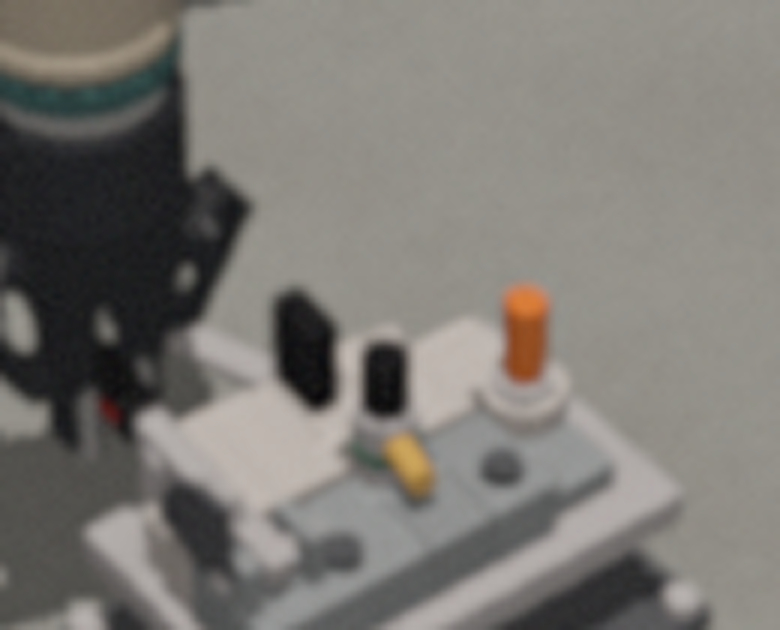

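View pics/w23.png

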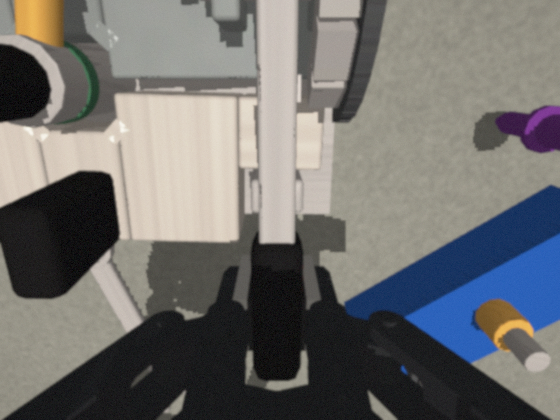

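Run:
```python
from plan import *
c=manip.calibration("scene")
for a in (0,.05,.1,.15,.2,.3):
    def L(r,n=0,y=0):
        return tr(CL,[.028-r*np.cos(a)-n*np.sin(a),-.074+y,.044+r*np.sin(a)-n*np.cos(a)])
    print(a,[((proj(c,L(r,-.008))-[220,150])*6).round().tolist() for r in (0,.077,.134)])
```

```text
0 [[266.0, 534.0], [149.0, 416.0], [67.0, 335.0]]
0.05 [[267.0, 535.0], [149.0, 410.0], [67.0, 323.0]]
0.1 [[267.0, 535.0], [149.0, 404.0], [67.0, 312.0]]
0.15 [[268.0, 536.0], [150.0, 398.0], [68.0, 301.0]]
0.2 [[269.0, 537.0], [151.0, 392.0], [68.0, 290.0]]
0.3 [[270.0, 538.0], [154.0, 382.0], [72.0, 270.0]]
```

>>> send_rows:
  delta_pos:
    - [0,0,0]
    - [0,0,0]
    - [0,0,0]
    - [0,0,0]
  angular:
    - [0,0,0]
    - [0,0,0]
    - [0,0,0]
    - [0,0,0]
  hand: 50

```text
clock: 19.52
position: [0.5049, -0.1172, 0.1165]
ee_rot: [-0.0, -0.689, 0.725, 0.001]
contact_force: [0.3, -0.1, 0.9]
width: 0.0501
```

Run:
```python
from plan import *
st()
cv2.imwrite("pics/w24.png",manip.get_image("wrist"))
s=manip.get_image("scene");crop(s,220,150,350,255,6,"pics/s24.png")
```

```text
t 19.52 p [ 0.5049 -0.1172  0.1165] yaw -92.95 zaxis [-1.3e-03  4.0e-04 -1.0e+00] F [ 0.3 -0.1  0.9] w 50.1 q [-0.36  0.31  1.83 -0.    1.01  1.26]
```

View pics/w24.png

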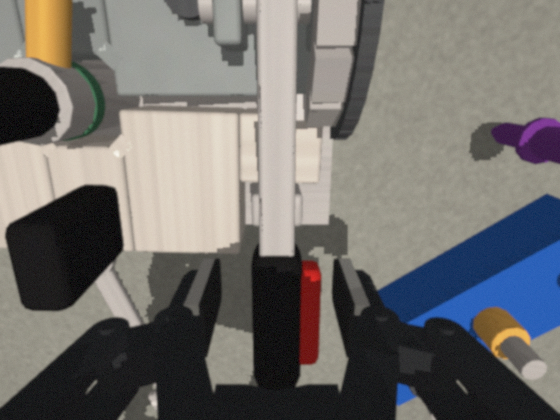

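View pics/s24.png

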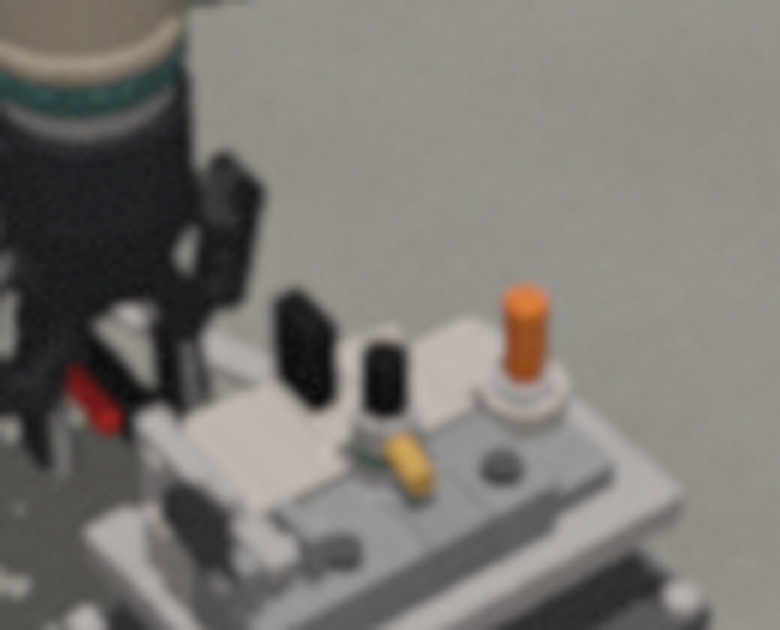

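>>> send_rows:
  delta_pos:
    - [0,0,-0.04]
    - [0,0,-0.08]
    - [0,0,-0.1]
    - [0,0.03,-0.1]
    - [0,0.03,-0.05]
  angular:
    - [0,0,0]
    - [0,0,0]
    - [0,0,0]
    - [0,0,0]
    - [0,0,0]

```text
clock: 20.03
position: [0.4833, -0.1167, 0.2693]
ee_rot: [0.001, -0.689, 0.725, -0.003]
contact_force: [0.9, -0.1, 0.5]
width: 0.0501
```

>>> send_rows:
  delta_pos:
    - [0,0,0]
    - [0,0,0]
    - [0,0,0]
  angular:
    - [0,0,0]
    - [0,0,0]
    - [0,0,0]

```text
clock: 20.28
position: [0.4811, -0.1158, 0.2637]
ee_rot: [-0.0, -0.689, 0.725, 0.001]
contact_force: [0.8, 1.4, -0.5]
width: 0.05
```

Run:
```python
from plan import *
st()
c=manip.calibration("wrist");im=manip.get_image("wrist");cv2.imwrite("pics/w25.png",im)
for p in [(0,.068,.075),(0,.068,.035),(0,0,.084),(.028-.134,-.074,.044)]: print(p,proj(c,tr(CL,p)).round(1))
s=manip.get_image("scene");crop(s,220,190,350,295,6,"pics/s25.png")
for p in [(0,.068,.075),(0,.068,.035)]: print(p,((proj(manip.calibration('scene'),tr(CL,p))-[220,190])*6).round(0))
cv2.imwrite("pics/sf.png",s)
```

```text
t 20.28 p [ 0.4811 -0.1158  0.2637] yaw -92.95 zaxis [-1.1e-03  5.0e-04 -1.0e+00] F [ 0.8  1.4 -0.5] w 50.0 q [-0.38  0.15  1.64  0.    1.35  1.25]
(0, 0.068, 0.075) [48.9 52. ]
(0, 0.068, 0.035) [82.5 56.4]
(0, 0, 0.084) [153.5  50.6]
(-0.10600000000000001, -0.074, 0.044) [277.4 198.3]
(0, 0.068, 0.075) [526.  50.]
(0, 0.068, 0.035) [522. 127.]
```

View pics/w25.png

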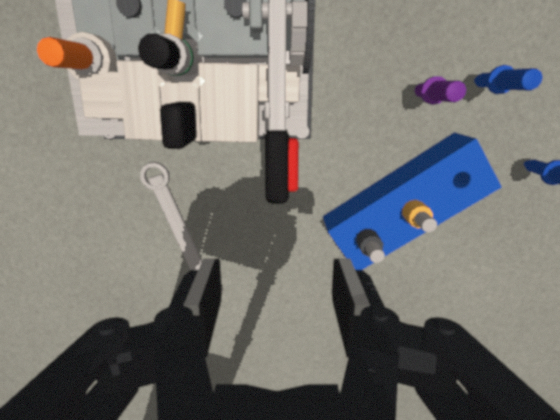

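View pics/s25.png

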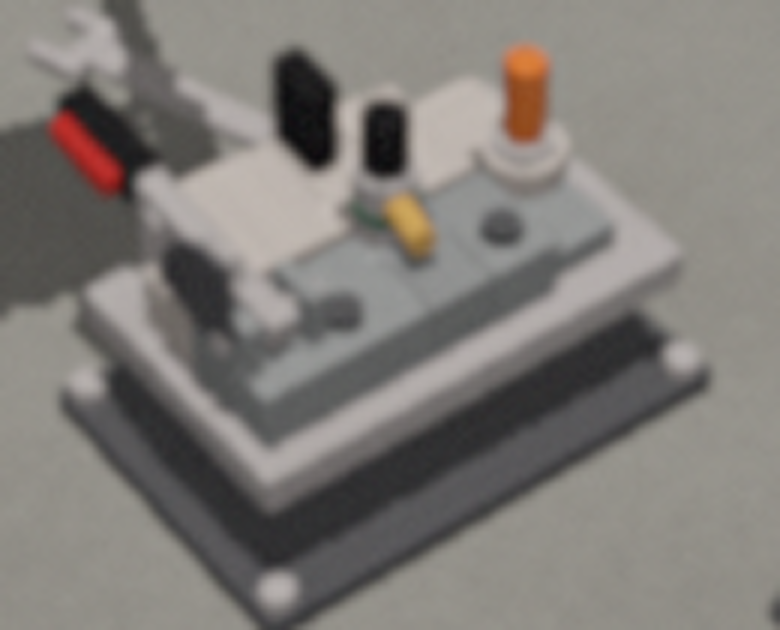

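```bash
python3 -c "
from rig import manip
print(manip.sign_off())"
```

```text
the job is handed in; nothing more can be done
None
```

The job is done and handed in at about 20.3 s of the 70 s allowed; the hand-in gave no verdict.

**What I did**
- I slid the loose jaw onto the plate with its knuckle over the fixed one.
- I pressed the orange-headed pin home; the push force rose to about 15 N as the collar seated.
- I pinched the lever grip, which closed to about 17.7 mm with the release bar flush. I swung the lever down along its arc with wrist forces up to about 13 N, then let go and backed off.

**What the last pictures showed**
- **Pin:** its top is within about 1 pixel of the computed home position in both the wrist and scene views.
- **Lever:** it lies level, about 0 to 0.03 rad by the scene view.
- **Release bar:** about 7 mm proud of the grip again.
- **Jaw:** its front edge is flush with the fixed jaw.
- **Bystanders:** those in view (both adapters, the wrench in front of the clamp) look undisturbed; I did not check the others separately.
- **Robot:** clear of everything.

**What disagreed**
- The injector's top appears about 2 to 3 mm to one side of nominal, a lean of about 0.03 rad. That is inside the limits.
- The fixed cameras placed the jaw about 3 mm and the clamp about 2 mm off in y compared with the wrist camera, so I used the wrist camera's values.
- The pin stopped about 2 mm lower than I had worked out from the grip height, probably because it slipped slightly in the fingers.

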